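# Stand up the spilled glue bottle, then hold the switch panel open

## Robot

A 7-joint arm with a two-finger parallel gripper is mounted at the origin on a cart in front of the work surface, level with it; the furniture and walls round the work are solid. World frame = base frame: x ahead of the robot, y to its left, z up, the work surface at z = 0. Lengths are in m, angles in rad, forces in N, time in s.
With the tool pointing down it reaches from about 0.4 to 0.85 m from the base axis. Payload 10.4 kg.
Tool frame: the origin (TCP) lies midway between the tips of the shut fingers; the grasp point (between the pads) lies manip.grip_depth behind it (manip.grip_depth is the distance from the TCP to the grasp point, in m); z points along the fingers, x is the direction in which the jaws open and shut, and the axes are right-handed (so a half turn about z gives the same grasp; the last joint's range is limited). The gripper opens to 85 mm and grips with 20 to 120 N. Pads are 22 mm wide; open, the fingers measure 114 mm over their backs; the gripper's body (76 mm by 85 mm) begins 54 mm behind the grasp point. The pads swing forward as they close: fully open they stand 13 mm farther back than shut.
Start: joints at [1.237, 0.332, -0.065, 1.46, 0.022, 1.35, -0.088], TCP at [0.191, -0.595, 0.21] pointing down, gripper open.
Joint ranges: [-2.6, 2.6], [-0.5, 2.12], [-1.47, 1.34], [0.16, 2.42], [-1.27, 4.41], [0.06, 2.06], [-2.6, 2.6]. Speed limits (rad/s): [2.22, 2.22, 2.79, 2.79, 3.14, 3.14, 3.14].

## Interface

Orientations are given as a unit quaternion [x, y, z, w].
In Python, from workcell import manip gives the robot as it stands. The module is installed in compiled form; this text tells all that it offers.
- The arm moves only by the tool send_rows, never from a script. Its argument "steps" is a list of rows, each a list of 2 entries, a list of its own where there are three numbers: the shift along the tool's x, y, z in m, then the turn about the tool's z in rad. In form: [[[x, y, z], spin], ...]. A call has exactly 8 rows; each row is the pose to reach, as a shift and turn from the pose commanded when the call began, along the tool's axes at that moment; what a row does not reach only later rows make up. A row lasts 1/8 s, in which the tool goes at most 62.5 mm and 10.7 degrees, less where a joint would pass 70% of its speed; a pose out of reach is approached as far as the arm can. A call with a gripper value outside its range is refused whole. "hand" is the opening, from 0 (shut) to 1 (fully open), set as the call begins (left out, the last holds). The fingers move at their own pace and stop on an object; "force" is the grip in N (left out, the last holds). Time passes only in rows, so rows that repeat a pose let the fingers close, or fill a call up. It gives the time, the measured TCP pose, the force and the opening at its end, in the units of the state.
- manip.get_obs(): the state, without advancing time (a new reading comes with each control period).
- manip.camera(name): name is "side" or "top"; returns (picture, depth): 480x640x3 uint8, red, green, blue; 480x640 float32, m along the optical axis (not along the pixel's ray), 0 where there is no reading.
- manip.camera_info(name): a dict with "intrinsics" (3x3 intrinsics, pixels), "pose" (4x4, takes a point from camera to world coordinates). Camera axes: x right, y up, looking along -z (the intrinsics and any distortion apply to the point x, -y, -z); pixel columns grow to the right and rows downward; lengths in m; the calibration is good to about 2 mm. A picture is of the moment at which its call begins. camera_info takes no time and is no camera call.
- manip.hand_in(): hands the job in, once; it reports no verdict.
The state is a dict: "clock": time; "joint_pos": joint angles; "joint_velocities": joint speeds; "tau": joint torques, N m; "position": TCP position; "ee_rot": TCP orientation; "ft_force": force on the tool from outside, world axes, zero at the start; "torque": the same for the moment, N m; "grip_width": opening from 0.0 (shut) to 1.0 (fully open).
Only numpy, scipy, OpenCV 4.12 (cv2) and the standard library are available. Lean on these libraries where they do the work, as an engineer would, in place of code of your own. Each camera call takes 0.05 s, during which the arm holds its last target.

## Task

The glue bottle has been knocked over onto the lid of the wooden signal panel on the bench: pick it up and stand it upright on the bench beside the panel, and let it go. Then lift the panel's hinged lid by its front handle and hold it half open, at about 50 degrees, so that I can get a screwdriver to the terminals inside; it falls shut by itself, so finish while still holding it there. Leave the other tools and models on the bench where they are.

Things in the scene. Friction and masses are not known exactly. Their poses are not given: they have to be found in the camera images.
- signal_panel: Wooden control case with a grey hinged switch panel as its lid, fixed on the bench. Outside 180 mm (its x) by 240 mm (its y), top of the closed lid 72 mm above the bench. Origin: centre of the underside, on the bench. Its x axis points from the front (handle side) to the hinge side at the back, y to its left, z up. Six toggle switches stand in a row on the lid, 72 mm behind the middle, up to 18 mm above the lid; the rest of the lid is flat.
- panel_lid (a joint): Opening angle of the lid in rad: 0 closed, growing as the front edge rises; 0.873 is 50 degrees. It turns up to 1.6. Nothing holds it: below a right angle it falls shut. It weighs about 0.45 kg, 2 to 3 N to lift at the handle.
- lid_hinge (a point): Middle of the lid's hinge line, at the top back edge of the case, 62 mm above the bench. The hinge line runs along the panel's y axis.
- lid_handle (a point): Middle of the steel bar handle on the lid's front edge: a round bar 11 mm thick and 100 mm long, parallel to the hinge line, standing 35 mm in front of the lid's front edge with open space above, below and behind it, 67 mm above the bench when closed. It is 217 mm from the hinge line and 5 mm above the lid's underside, which lies on the hinge line.
- glue_mid (a point): Glue bottle, white with a green pointed nozzle, 38 mm in diameter and 116 mm long with the nozzle (straight round body up to 68 mm from the base, then tapering), about 0.11 kg. This point lies on its axis half-way up, 58 mm from the base. Its z axis points from the base to the nozzle (straight up when the bottle stands). At the start it lies on the lid, its axis 19 mm above the lid.
- tape: Yellow tape measure, 36 x 72 x 58 mm high, standing on the bench; origin at its underside. Not to be disturbed.
- pliers: Red-handled flat-nose pliers, 42 x 147 x 10 mm, lying on the bench; origin at the underside, y along its length. Not to be disturbed.
- screwdriver: Red-handled screwdriver, 24 x 197 x 24 mm, lying on the bench; origin at the underside, y along its length. Not to be disturbed.
- green_jar: Small paint jar with a green band and white cap, 30 mm across and 42 mm high, standing; origin at its underside. Not to be disturbed.
- signal: Model light signal on a small foot, 41 x 60 x 101 mm high, standing; origin at its underside, about 20 mm from the mast. Not to be disturbed.
- sanding: Brown sanding block, 46 x 75 x 24 mm; origin at its underside, y along its length. Not to be disturbed.
Things that resemble listed ones, but are neither listed nor needed, are in the scene too. Leave any orange look-alike of the part that bears glue_mid alone.

How it is judged:
On the way, in this order (a step that is already met when the one before it is completed fails the run):
1. the glue bottle stands upright on the bench, let go, with the lid still shut (angle between glue_mid's own z axis and vertical below 0.12 rad and height (world z) of glue_mid between 0.05 and 0.066 m and contact force between glue_bottle and the arm below 0.1 N and contact force between glue_bottle and the fingers below 0.1 N and value of joint panel_lid below 0.08 rad), for 0.3 s.
2. the lid is lifted (value of joint panel_lid above 0.4 rad), for 0.1 s.
At the end, for the whole second after the job is handed in: The robot holds the lid still between 42 and 58 degrees open, touching it, and nothing else carries it; the glue bottle stands upright (within 7 degrees) on the bench, clear of the panel (value of joint panel_lid between 0.733 and 1.012 rad and velocity of joint panel_lid between -0.05 and 0.05 rad/s and (contact force between signal_panel and the fingers above 0.5 N or contact force between signal_panel and the arm above 0.5 N) and contact force between signal_panel and glue_bottle below 0.05 N and angle between glue_mid's own z axis and vertical below 0.12 rad and height (world z) of glue_mid between 0.05 and 0.066 m); the arm keeps its last pose, push and grip.
It fails at once if a tool or model standing by is shifted by more than 20 mm (distance of any of tape, pliers, screwdriver, green_jar, signal, sanding from where it was at the start of the episode above 0.02 m).
It also fails if it takes over 58 s, if anything falls off the work surface, if the arm or the gripper's body presses on something with over 40 N, if the wrist force passes 120 N, or if a joint passes its speed limit or range.

## Working session

There is one attempt and no reset: what is moved stays moved. The work goes in short steps, Python scripts to look and compute and a tool call to move; the robot and the scene stay as the last step left them, time stands still between calls to the robot, and variables do not carry over. Pictures are saved under pics/ and viewed, and the job is handed in when it is done.

Besides the shell and the picture viewer there is one more tool, called in YAML: its name, and indented under it one key for each argument. send_rows: Moves the arm, as the interface text tells. Its arguments: {"type":"object","properties":{"steps":{"type":"array"},"hand":{"type":"number"},"force":{"type":"number"}},"required":["steps"]}

```bash
mkdir -p pics; cat > h.py <<'E'
import numpy as np, cv2
from workcell import manip
from scipy.spatial.transform import Rotation as R
def grab(n):
    p,d=manip.camera(n); np.savez('last_%s.npz'%n,p=p,d=d); return p,d
def info(n):
    i=manip.camera_info(n); return np.array(i['intrinsics']),np.array(i['pose']),i
def pt(n,u,v,d):
    K,T,_=info(n); z=d
    x=(u-K[0,2])/K[0,0]*z; y=(v-K[1,2])/K[1,1]*z
    return (T@np.stack([x,-y,-z,np.ones_like(x)]).reshape(4,-1))[:3].T
def cloud(n,d):
    v,u=np.mgrid[0:480,0:640].astype(float)
    return pt(n,u.ravel(),v.ravel(),d.astype(float).ravel()).reshape(480,640,3)
E
python3 - <<'E'
from h import *
o=manip.get_obs(); print(o, manip.grip_depth)
for n in('top','side'):
    p,d=grab(n); cv2.imwrite('pics/%s0.png'%n,p[:,:,::-1]); print(info(n))
E
```

```text
{'clock': 0.0, 'joint_pos': array([ 1.237394  ,  0.33284894, -0.06468917,  1.46095471,  0.02163006,
        1.34989194, -0.08848534]), 'joint_velocities': array([ 0.00105709,  0.00112559,  0.00037869,  0.00142406,  0.00058711,
        0.00151802, -0.00015881]), 'tau': array([-1.18848020e-04, -6.25440860e+01,  4.94519121e-02, -3.91611958e+01,
        1.63180690e-02,  9.99002892e-03,  2.59409381e-05]), 'position': array([ 0.19099169, -0.59467537,  0.20962386]), 'ee_rot': array([ 8.08038590e-01, -5.89129139e-01, -5.96054725e-04, -3.73380348e-04]), 'ft_force': array([-0.08074893,  0.25116561,  0.38071774]), 'torque': array([-0.00948312, -0.03060119, -0.01682957]), 'grip_width': 1.0014191711617835} 0.0187
(array([[605.2979185 ,   0.        , 314.5877558 ],
       [  0.        , 605.2979185 , 242.42173612],
       [  0.        ,   0.        ,   1.        ]]), array([[-0.2592507 ,  0.88529797, -0.38605255, -0.03276289],
       [-0.96573887, -0.23276821,  0.11474929,  0.24146776],
       [ 0.01172655,  0.40257479,  0.91531198,  1.63780237],
       [ 0.        ,  0.        ,  0.        ,  1. 
[... 563 characters left out ...]
 0.        ,   1.        ]]), array([[ 0.99980372, -0.00249271, -0.0196547 ,  0.56169588],
       [-0.01310724,  0.66069724, -0.75053804, -0.8747286 ],
       [ 0.01485668,  0.75064835,  0.66053489,  0.89243373],
       [ 0.        ,  0.        ,  0.        ,  1.        ]]), {'intrinsics': array([[516.52169058,   0.        , 322.02464447],
       [  0.        , 516.52169058, 235.63331507],
       [  0.        ,   0.        ,   1.        ]]), 'pose': array([[ 0.99980372, -0.00249271, -0.0196547 ,  0.56169588],
       [-0.01310724,  0.66069724, -0.75053804, -0.8747286 ],
       [ 0.01485668,  0.75064835,  0.66053489,  0.89243373],
       [ 0.        ,  0.        ,  0.        ,  1.        ]])})
```

View pics/top0.png

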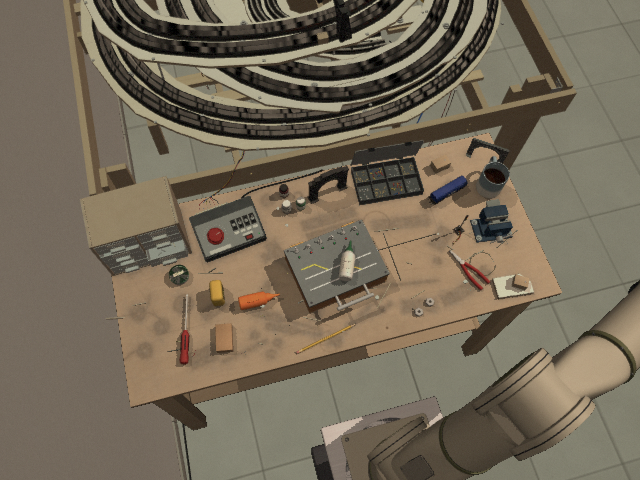

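View pics/side0.png

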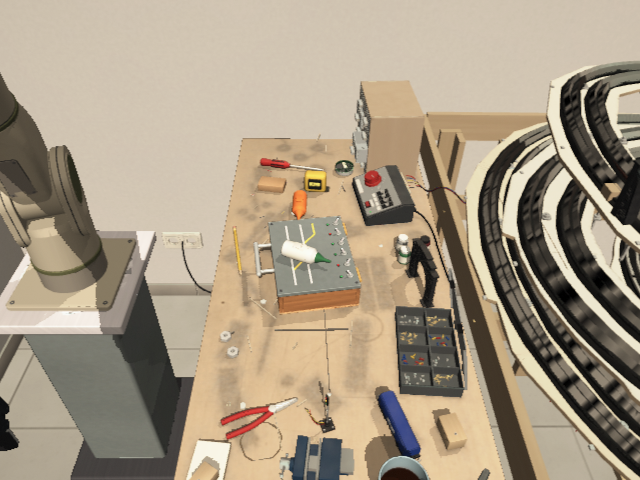

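The pictures show two bottles. The white one with a green nozzle lies on the lid (top 347,263; side 300,252). The orange one lies on the bench (top 257,300; side 299,204). The white one fits glue_mid, and I leave the orange one alone. The panel handle is at top (358,298) and side (264,258). Next I enlarge and measure.

```bash
python3 - <<'E'
from h import *
S={n:np.load('last_%s.npz'%n) for n in('top','side')}
a=S['top']['p'][200:330,240:440]; b=S['side']['p'][180:320,220:420]
cv2.imwrite('pics/crop0.png',np.vstack([cv2.resize(a,(700,455)[:2],interpolation=3)[:300*1+155][:,:700],])[:,:,::-1])
cv2.imwrite('pics/crop1.png',cv2.resize(b,(800,560),interpolation=3)[:,:,::-1])
for n in S:
    p=S[n]['p'];d=S[n]['d'];C=cloud(n,d);hsv=cv2.cvtColor(p,cv2.COLOR_RGB2HSV)
    x,y,z=C[...,0],C[...,1],C[...,2]
    reg=np.zeros((480,640),bool)
    if n=='top': reg[215:320,275:400]=1
    else: reg[210:312,245:365]=1
    bench=(abs(z)<0.02)&(x>0.3)&(x<0.9)&(d>0); print(n,'bench z med',np.median(z[bench]))
    lid=reg&(abs(z-0.072)<0.008)&(hsv[...,1]<90)
    lm=cv2.morphologyEx(lid.astype(np.uint8),cv2.MORPH_OPEN,np.ones((5,5)))
    q=C[lm>0]; print('lid z',np.median(q[:,2]),len(q))
    r=cv2.minAreaRect((q[:,:2]*1000).astype(np.float32)); print('lid rect',r,cv2.boxPoints(r).round(0).tolist())
    up=reg&(z>0.082)&(z<0.13)
    nl,L,st,ce=cv2.connectedComponentsWithStats(up.astype(np.uint8))
    for i in range(1,nl):
        if st[i,4]>60:
            m=L==i;q=C[m];print('up comp',ce[i],st[i,4],'mean',q.mean(0).round(3),'zmax',np.percentile(q[:,2],98).round(4))
            r=cv2.minAreaRect((q[:,:2]*1000).astype(np.float32));print(r)
    g=reg&(hsv[...,0]>45)&(hsv[...,0]<85)&(hsv[...,1]>100)
    q=C[g];print('green',g.sum(),q.mean(0).round(4))
    K,T,_=info(n)
E
```

```text
top bench z med -0.0004742446288563684
lid z 0.0712419455840112 3667
lid rect ((556.8511352539062, 2.931488037109375), (185.7397918701172, 243.77383422851562), 8.676690101623535) [[447.0, 109.0], [483.0, -132.0], [667.0, -104.0], [630.0, 137.0]]
up comp [346.78703704 263.86342593] 432 mean [ 0.53  -0.019  0.103] zmax 0.1151
((546.7479248046875, -26.68909454345703), (38.50553894042969, 119.27577209472656), 66.29027557373047)
green 20 [ 0.5937 -0.0221  0.0862]
side bench z med 0.0013120347781023778
lid z 0.07285554615338097 4999
lid rect ((541.2285766601562, -2.5873565673828125), (222.25291442871094, 250.119384765625), 8.539102554321289) [[413.0, 105.0], [450.0, -143.0], [670.0, -110.0], [633.0, 138.0]]
up comp [302.03776435 252.16163142] 662 mean [ 0.54  -0.033  0.102] zmax 0.1131
((549.0537109375, -32.28850555419922), (33.447601318359375, 116.24398803710938), 67.97210693359375)
green 75 [ 0.5837 -0.0403  0.0936]
```

View pics/crop0.png

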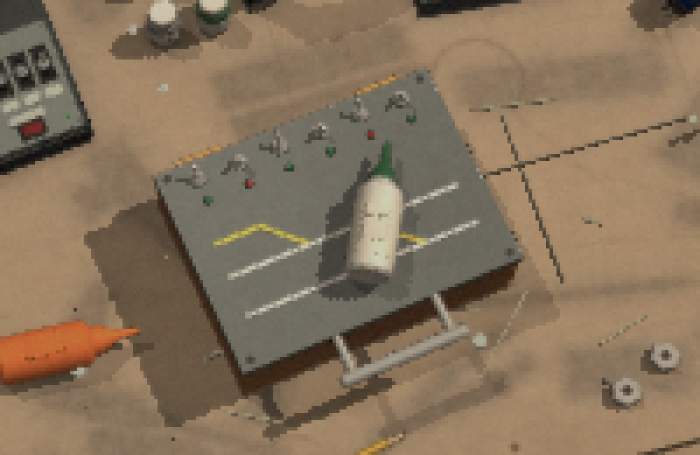

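View pics/crop1.png

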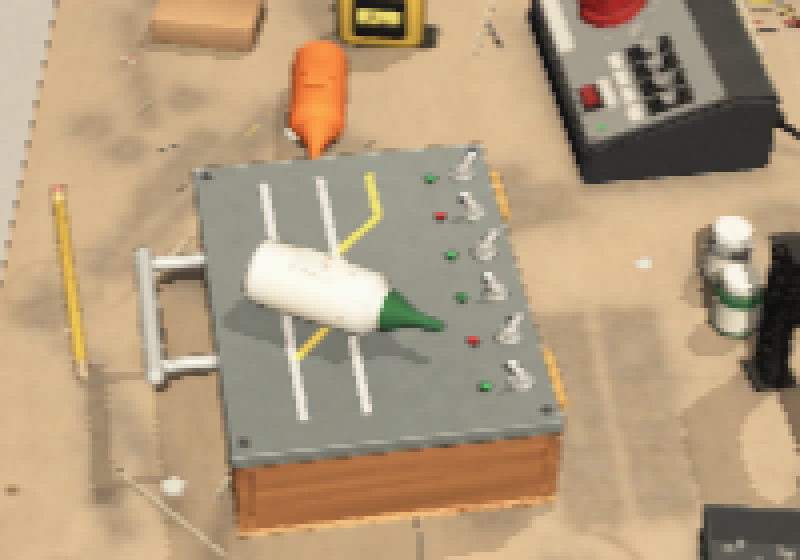

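```bash
cat >> h.py <<'E'
def plane(n,u,v,h):
    K,T,_=info(n); u=np.asarray(u,float);v=np.asarray(v,float)
    r=np.stack([(u-K[0,2])/K[0,0],-(v-K[1,2])/K[1,1],-np.ones_like(u)],-1)@T[:3,:3].T
    o=T[:3,3]; return o+r*((h-o[2])/r[...,2])[...,None]
def go(pos,yaw=None):
    """print shift in tool axes and spin to reach TCP pos, tool-x yaw(deg)"""
    o=manip.get_obs(); Rm=R.from_quat(o['ee_rot']).as_matrix()
    s=Rm.T@(np.array(pos)-o['position']); cur=np.degrees(np.arctan2(Rm[1,0],Rm[0,0]))
    sp=None if yaw is None else -((yaw-cur+180)%360-180)
    print('t',o['clock'],'pos',o['position'].round(4),'yaw',cur.round(1),'shift',s.round(4),'spin',None if sp is None else np.radians(sp).round(3),'q',o['joint_pos'].round(2))
E
python3 - <<'E'
from h import *
for n in('top','side'):
    f=np.load('last_%s.npz'%n);p,d=f['p'],f['d'];C=cloud(n,d);hsv=cv2.cvtColor(p,cv2.COLOR_RGB2HSV)
    z=C[...,2]
    reg=np.zeros((480,640),bool)
    if n=='top': reg[235:285,330:365]=1
    else: reg[235:270,275:340]=1
    m=reg&(((z>0.079))|((hsv[...,0]>45)&(hsv[...,0]<85)&(hsv[...,1]>100)))
    nl,L,st,ce=cv2.connectedComponentsWithStats(m.astype(np.uint8)); i=1+st[1:,4].argmax(); m=L==i
    v,u=np.nonzero(m); q=plane(n,u,v,0.091)[:,:2]*1000
    r=cv2.minAreaRect(q.astype(np.float32)); print(n,st[i,4],r,cv2.boxPoints(r).round(0).tolist())
    # handle: above bench 0.055-0.08 in front of lid
    ex=np.array([.9888,.1495]);ey=np.array([-.1495,.9888]);c=np.array([.557,.003])
    l=(C[...,:2]-c); X=l@ex;Y=l@ey
    hm=(d>0)&(X<-0.108)&(X>-0.15)&(abs(Y)<0.08)&(z>0.05)&(z<0.085)
    print('handle',hm.sum(),'X',np.percentile(X[hm],[5,50,95]).round(4),'Y',np.percentile(Y[hm],[1,50,99]).round(4),'z',np.percentile(z[hm],[5,50,95]).round(4))
    # points on right side, bench clutter
    k=(d>0)&(Y<-0.125)&(Y>-0.28)&(abs(X)<0.12)&(z>0.006)
    for a,b in list(zip(X[k],Y[k]))[:0]: print(a,b)
    print('clutter right',k.sum(), np.c_[X[k],Y[k],z[k]][::max(1,k.sum()//12)].round(3).tolist())
from h import go
go([.55,-.03,.2],67)
E
```

```text
top 441 ((543.508056640625, -25.29814910888672), (38.474552154541016, 126.38664245605469), 65.94109344482422) [[478.0, -17.0], [593.0, -69.0], [609.0, -33.0], [494.0, 18.0]]
handle 181 X [-0.131  -0.1262 -0.1145] Y [-0.0529  0.0005  0.052 ] z [0.0633 0.071  0.0768]
clutter right 203 [[0.11, -0.263, 0.009], [0.109, -0.182, 0.009], [0.058, -0.251, 0.008], [0.053, -0.205, 0.006], [0.016, -0.249, 0.008], [-0.003, -0.236, 0.008], [0.01, -0.173, 0.008], [-0.038, -0.261, 0.007], [-0.049, -0.238, 0.007], [-0.066, -0.237, 0.007], [-0.056, -0.182, 0.008], [-0.084, -0.191, 0.008], [-0.096, -0.172, 0.008]]
side 672 ((548.0924682617188, -24.312538146972656), (54.71414566040039, 123.35291290283203), 66.1251449584961) [[481.0, -24.0], [593.0, -74.0], [616.0, -24.0], [503.0, 26.0]]
handle 191 X [-0.1269 -0.1213 -0.1113] Y [-0.057  -0.0089  0.0474] z [0.0679 0.0722 0.0751]
clutter right 76 [[0.076, -0.125, 0.074], [0.025, -0.126, 0.073], [-0.007, -0.125, 0.072], [-0.07, -0.125, 0.073], [-0.044, -0.126, 0.053], [0.052, -0.174, 0.006], [-0.095, -0.163, 0.007], [-0.044, -0.171, 0.007], [-0.019, -0.175, 0.006], [0.064, -0.191, 0.008], [0.056, -0.216, 0.006], [0.054, -0.228, 0.007], [0.089, -0.279, 0.006]]
t 0.1 pos [ 0.191  -0.5947  0.2097] yaw -72.2 shift [-0.4278 -0.5145  0.0102] spin -2.429 q [ 1.24  0.33 -0.06  1.46  0.02  1.35 -0.09]
```

```bash
python3 -c "
from h import *
go([.559,-.031,.2],66)"
```

```text
t 0.1 pos [ 0.191  -0.5947  0.2097] yaw -72.2 shift [-0.4241 -0.5227  0.0102] spin -2.412 q [ 1.24  0.33 -0.06  1.46  0.02  1.35 -0.09]
```

send_rows:
  steps:
    - [[-0.03, -0.037, 0], -0.17]
    - [[-0.06, -0.074, 0], -0.34]
    - [[-0.09, -0.111, 0], -0.51]
    - [[-0.12, -0.148, 0], -0.68]
    - [[-0.15, -0.185, 0], -0.85]
    - [[-0.18, -0.222, 0], -1.02]
    - [[-0.21, -0.26, 0], -1.19]
    - [[-0.24, -0.3, 0], -1.36]
  hand: 1.0

```text
clock: 1.1
position: [0.4038, -0.2735, 0.2103]
ee_rot: [0.999, 0.053, -0.0, 0.0]
ft_force: [0.1, -1.3, -0.4]
grip_width: 1.002
```

```bash
python3 -c "
from h import *
go([.559,-.031,.2],66)"
```

```text
t 1.1 pos [ 0.4038 -0.2735  0.2103] yaw 6.0 shift [ 0.1798 -0.2248  0.0102] spin -1.047 q [ 0.94  0.06 -0.46  1.79  0.03  1.3   0.59]
```

send_rows:
  steps:
    - [[0.03, -0.037, 0], -0.17]
    - [[0.06, -0.074, 0], -0.34]
    - [[0.09, -0.111, 0], -0.51]
    - [[0.12, -0.148, 0], -0.68]
    - [[0.15, -0.185, 0], -0.85]
    - [[0.18, -0.225, 0], -1.02]
    - [[0.18, -0.225, 0.01], -1.045]
    - [[0.18, -0.225, 0.01], -1.045]
  hand: 0.75

```text
clock: 2.1
position: [0.5592, -0.0336, 0.1992]
ee_rot: [0.841, 0.541, -0.001, -0.001]
ft_force: [-0.4, -0.1, -0.8]
grip_width: 0.753
```

```bash
python3 -c "
from h import *
go([.559,-.031,.077],66)
p,d=grab('top'); cv2.imwrite('pics/t1.png',cv2.resize(p[190:340,240:440],(800,600))[:,:,::-1])
p,d=grab('side'); cv2.imwrite('pics/s1.png',cv2.resize(p[150:330,200:440],(800,600))[:,:,::-1])
"
```

```text
t 2.1 pos [ 0.5592 -0.0336  0.1992] yaw 65.5 shift [ 0.0024 -0.001   0.1222] spin -0.008 q [ 0.6   0.28 -0.74  1.62  0.19  1.32  0.98]
```

View pics/t1.png

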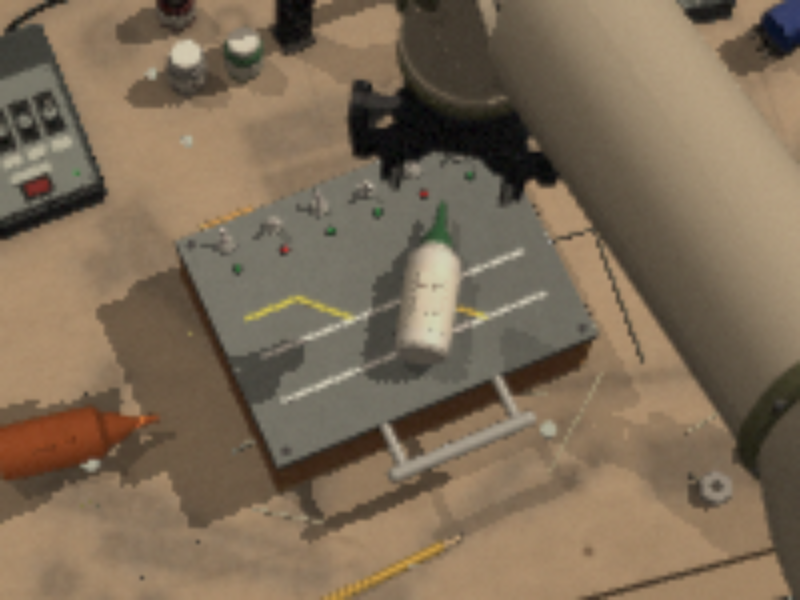

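View pics/s1.png

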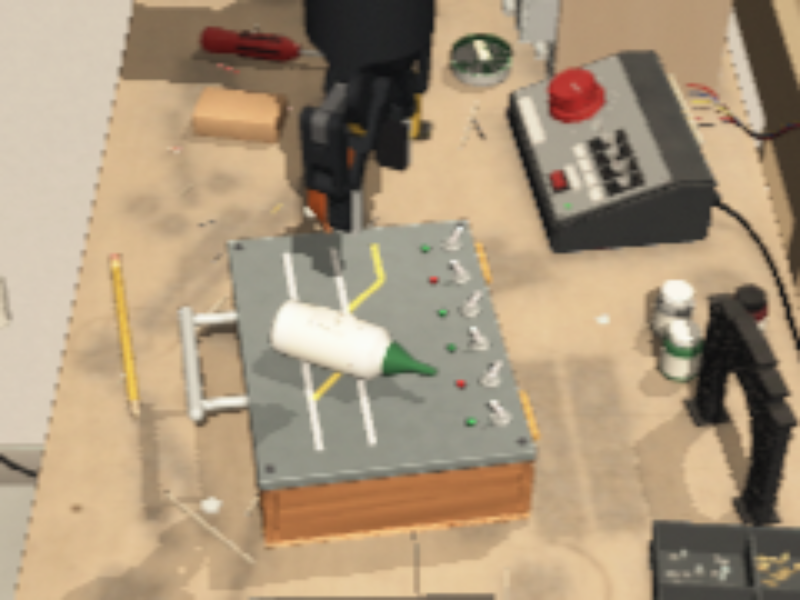

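The crops confirm it: the white bottle with the green nozzle is at t1 (430,290) and s1 (350,345), under the open jaws. The orange one lies well apart. Descending at 68 mm from the base.

send_rows:
  steps:
    - [[0.001, 0, 0.02], -0.01]
    - [[0.002, -0.001, 0.045], -0.01]
    - [[0.002, -0.001, 0.07], -0.01]
    - [[0.002, -0.001, 0.09], -0.01]
    - [[0.002, -0.001, 0.105], -0.01]
    - [[0.002, -0.001, 0.116], -0.01]
    - [[0.002, -0.001, 0.122], -0.01]
    - [[0.002, -0.001, 0.122], -0.01]

```text
clock: 3.2
position: [0.56, -0.0307, 0.0784]
ee_rot: [0.838, 0.546, -0.0, 0.0]
ft_force: [1.3, 0.3, 0.2]
grip_width: 0.753
```

send_rows:
  steps:
    - [[0, 0, 0], 0]
    - [[0, 0, 0], 0]
    - [[0, 0, 0], 0]
    - [[0, 0, 0], 0]
    - [[0, 0, 0], 0]
    - [[0, 0, 0], 0]
    - [[0, 0, 0], 0]
    - [[0, 0, 0], 0]
  hand: 0.3
  force: 20

```text
clock: 4.2
position: [0.5603, -0.031, 0.0789]
ee_rot: [0.838, 0.546, 0.0, 0.0]
ft_force: [-1.4, -2.1, 6.2]
grip_width: 0.364
```

```bash
python3 -c "
from h import *
go([.559,-.031,.15],66)
p,d=grab('top'); cv2.imwrite('pics/t2.png',cv2.resize(p[190:340,240:440],(800,600))[:,:,::-1])
p,d=grab('side'); cv2.imwrite('pics/s2.png',cv2.resize(p[150:330,200:440],(800,600))[:,:,::-1])
"
```

```text
t 4.2 pos [ 0.5603 -0.031   0.0789] yaw 66.2 shift [-0.0006 -0.0011 -0.0711] spin 0.003 q [ 0.57  0.39 -0.71  1.76  0.29  1.1   0.92]
```

View pics/s2.png

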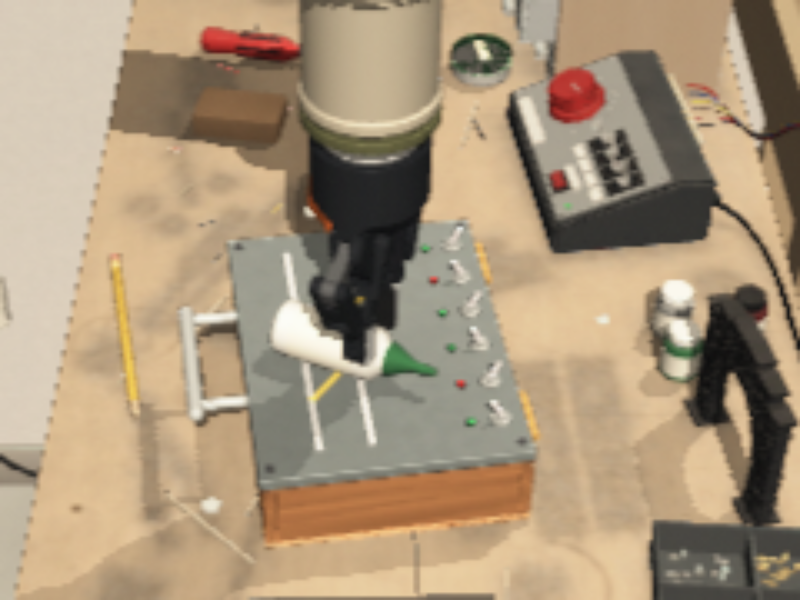

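send_rows:
  steps:
    - [[0, 0, -0.005], 0]
    - [[0, 0, -0.015], 0]
    - [[0, 0, -0.03], 0]
    - [[0, 0, -0.045], 0]
    - [[0, 0, -0.06], 0]
    - [[0, 0, -0.07], 0]
    - [[0, 0, -0.07], 0]
    - [[0, 0, -0.07], 0]

```text
clock: 5.3
position: [0.5597, -0.0308, 0.1479]
ee_rot: [0.838, 0.546, -0.0, -0.0]
ft_force: [0.3, 0.3, -0.2]
grip_width: 0.297
```

```bash
python3 -c "
from h import *
go([.559,-.031,.15],66)
p,d=grab('side'); cv2.imwrite('pics/s3.png',cv2.resize(p[150:330,200:440],(800,600))[:,:,::-1])
"
```

```text
t 5.3 pos [ 0.5597 -0.0308  0.1479] yaw 66.2 shift [-0.0004 -0.0005 -0.0021] spin 0.003 q [ 0.59  0.32 -0.73  1.69  0.23  1.22  0.96]
```

View pics/s3.png

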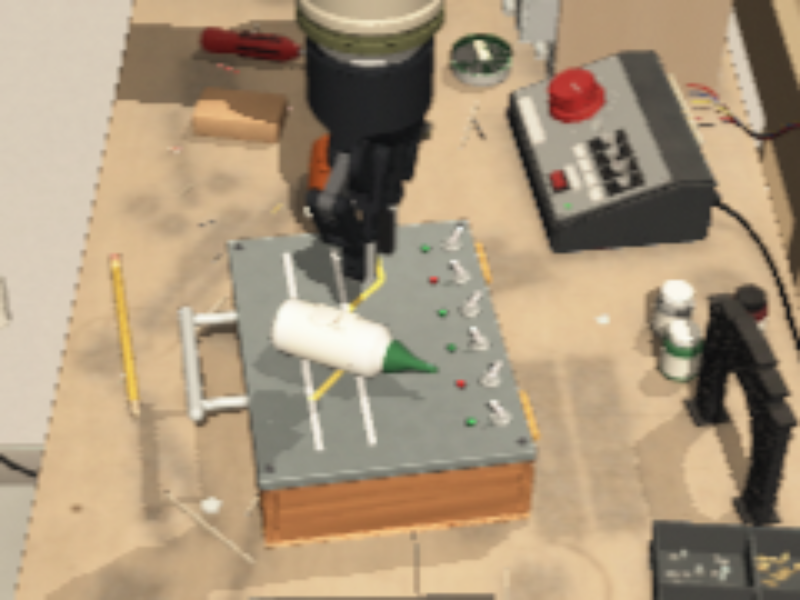

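The jaws slipped off the upper half of the bottle because the grip was about 10 mm too high. The bottle still lies in the same place (s3 350,340). Regrasping lower.

send_rows:
  steps:
    - [[0, 0, 0.02], 0]
    - [[0, 0, 0.04], 0]
    - [[0, 0, 0.055], 0]
    - [[0, 0, 0.065], 0]
    - [[0, 0, 0.072], 0]
    - [[0, 0, 0.076], 0]
    - [[0, 0, 0.077], 0]
    - [[0, 0, 0.077], 0]
  hand: 0.65

```text
clock: 6.35
position: [0.5602, -0.0307, 0.0717]
ee_rot: [0.838, 0.546, 0.0, 0.0]
ft_force: [0.4, 0.4, 0.2]
grip_width: 0.649
```

send_rows:
  steps:
    - [[0, 0, 0], 0]
    - [[0, 0, 0], 0]
    - [[0, 0, 0], 0]
    - [[0, 0, 0], 0]
    - [[0, 0, 0], 0]
    - [[0, 0, 0], 0]
    - [[0, 0, 0], 0]
    - [[0, 0, 0], 0]
  hand: 0.3
  force: 30

```text
clock: 7.35
position: [0.5604, -0.0306, 0.072]
ee_rot: [0.838, 0.546, 0.0, 0.0]
ft_force: [-1.3, 0.5, 4.9]
grip_width: 0.42
```

send_rows:
  steps:
    - [[0, 0, 0], 0]
    - [[0, 0, 0], 0]
    - [[0, 0, 0], 0]
    - [[0, 0, 0.002], 0]
    - [[0, 0, 0.004], 0]
    - [[0, 0, 0.005], 0]
    - [[0, 0, 0.005], 0]
    - [[0, 0, 0.005], 0]
  hand: 0.6

```text
clock: 8.35
position: [0.56, -0.0308, 0.0664]
ee_rot: [0.838, 0.546, 0.0, 0.0]
ft_force: [-0.2, 0.4, 0.3]
grip_width: 0.597
```

send_rows:
  steps:
    - [[0, 0, 0], 0]
    - [[0, 0, 0], 0]
    - [[0, 0, 0], 0]
    - [[0, 0, 0], 0]
    - [[0, 0, 0], 0]
    - [[0, 0, 0], 0]
    - [[0, 0, 0], 0]
    - [[0, 0, 0], 0]
  hand: 0.3
  force: 30

```text
clock: 9.35
position: [0.5601, -0.0308, 0.0667]
ee_rot: [0.838, 0.546, 0.0, 0.0]
ft_force: [-0.6, -0.7, 5.6]
grip_width: 0.432
```

```bash
python3 -c "
from h import *
go([.559,-.031,.15],66)
p,d=grab('side'); cv2.imwrite('pics/s4.png',cv2.resize(p[190:290,240:373],(800,600))[:,:,::-1])
"
```

```text
t 9.35 pos [ 0.5601 -0.0308  0.0667] yaw 66.2 shift [-0.0007 -0.0009 -0.0833] spin 0.003 q [ 0.56  0.41 -0.71  1.77  0.3   1.07  0.91]
```

View pics/s4.png

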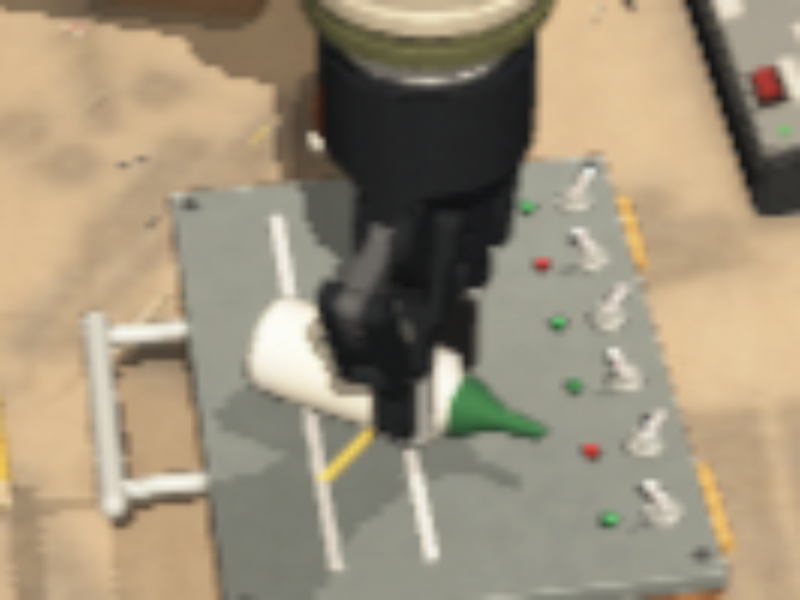

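send_rows:
  steps:
    - [[0, 0, 0], 0]
    - [[0, 0, 0], 0]
    - [[0, 0, 0], 0]
    - [[0, 0.002, 0], 0]
    - [[0, 0.004, -0.001], 0]
    - [[0, 0.006, -0.001], 0]
    - [[0, 0.006, -0.001], 0]
    - [[0, 0.006, -0.001], 0]
  hand: 0.6

```text
clock: 10.4
position: [0.5654, -0.0331, 0.0674]
ee_rot: [0.838, 0.546, -0.0, 0.0]
ft_force: [-0.0, -0.1, 0.2]
grip_width: 0.599
```

send_rows:
  steps:
    - [[0, 0, 0], 0]
    - [[0, 0, 0], 0]
    - [[0, 0, 0], 0]
    - [[0, 0, 0], 0]
    - [[0, 0, 0], 0]
    - [[0, 0, 0], 0]
    - [[0, 0, 0], 0]
    - [[0, 0, 0], 0]
  hand: 0.3
  force: 20

```text
clock: 11.4
position: [0.5655, -0.0332, 0.0675]
ee_rot: [0.838, 0.546, 0.0, 0.0]
ft_force: [-0.7, -0.8, 4.0]
grip_width: 0.431
```

send_rows:
  steps:
    - [[0, 0, -0.005], 0]
    - [[0, 0, -0.015], 0]
    - [[0, 0, -0.03], 0]
    - [[0, 0, -0.045], 0]
    - [[0, 0, -0.06], 0]
    - [[0, 0, -0.075], 0]
    - [[0, 0, -0.08], 0]
    - [[0, 0, -0.08], 0]

```text
clock: 12.4
position: [0.5655, -0.0332, 0.1476]
ee_rot: [0.838, 0.546, 0.0, 0.0]
ft_force: [-0.1, 0.1, -1.2]
grip_width: 0.432
```

```bash
python3 -c "
from h import *
go([.559,-.031,.15],66)
p,d=grab('side'); cv2.imwrite('pics/s5.png',cv2.resize(p[170:290,240:400],(800,600))[:,:,::-1])
"
```

```text
t 12.4 pos [ 0.5655 -0.0332  0.1476] yaw 66.2 shift [-0.0006 -0.0069 -0.0024] spin 0.003 q [ 0.59  0.33 -0.73  1.67  0.23  1.23  0.96]
```

View pics/s5.png

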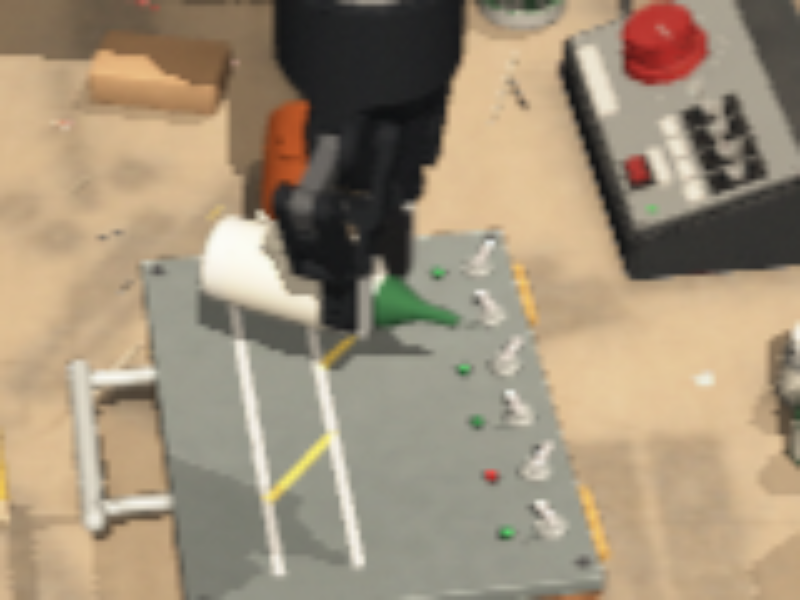

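The bottle is held level (s5 260,265), with 1.2 N of weight showing at the wrist. The tool cannot tilt, so I will turn the bottle nozzle-up by bracing its base against the lid's right edge and raising the tool in an arc.

```bash
python3 -c "
from h import *
go([.6273,-.1937,.15],8.6)"
```

```text
t 12.45 pos [ 0.5652 -0.0332  0.1471] yaw 66.2 shift [-0.1217  0.1216 -0.0029] spin 1.005 q [ 0.59  0.33 -0.73  1.67  0.23  1.23  0.96]
```

send_rows:
  steps:
    - [[-0.012, 0.012, -0.003], 0.1]
    - [[-0.03, 0.03, -0.003], 0.25]
    - [[-0.051, 0.051, -0.003], 0.42]
    - [[-0.072, 0.072, -0.003], 0.58]
    - [[-0.092, 0.092, -0.003], 0.75]
    - [[-0.11, 0.11, -0.003], 0.9]
    - [[-0.1215, 0.1215, -0.003], 1.005]
    - [[-0.1215, 0.1215, -0.003], 1.005]

```text
clock: 13.45
position: [0.6271, -0.1945, 0.1492]
ee_rot: [0.997, 0.074, -0.001, -0.0]
ft_force: [-1.0, 0.9, -1.2]
grip_width: 0.43
```

send_rows:
  steps:
    - [[0, 0, 0.01], 0]
    - [[0, 0, 0.03], 0]
    - [[0, 0, 0.05], 0]
    - [[0, 0, 0.068], 0]
    - [[0, 0, 0.08], 0]
    - [[0, 0, 0.088], 0]
    - [[0, 0, 0.091], 0]
    - [[0, 0, 0.091], 0]

```text
clock: 14.45
position: [0.6277, -0.1934, 0.0597]
ee_rot: [0.997, 0.075, 0.0, 0.0]
ft_force: [-0.1, 0.8, -1.4]
grip_width: 0.428
```

```bash
python3 -c "
from h import *
go([.6273,-.1937,.0585],8.6)
p,d=grab('side'); cv2.imwrite('pics/s6.png',cv2.resize(p[190:340,240:440],(800,600))[:,:,::-1])
p,d=grab('top'); cv2.imwrite('pics/t6.png',cv2.resize(p[190:340,270:470],(800,600))[:,:,::-1])
"
```

```text
t 14.45 pos [ 0.6277 -0.1934  0.0597] yaw 8.6 shift [-0.0005  0.0002  0.0012] spin -0.0 q [ 0.57  0.56 -0.46  1.51  0.26  1.13  0.21]
```

View pics/s6.png

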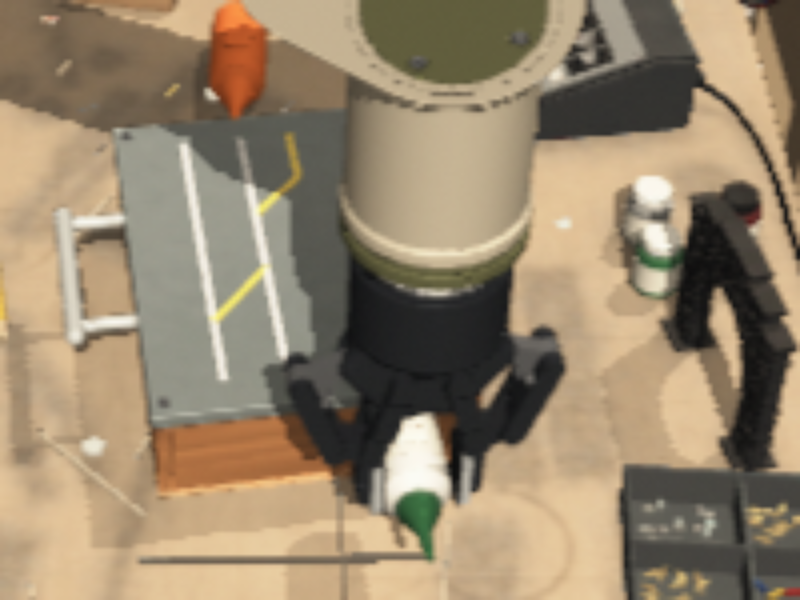

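View pics/t6.png

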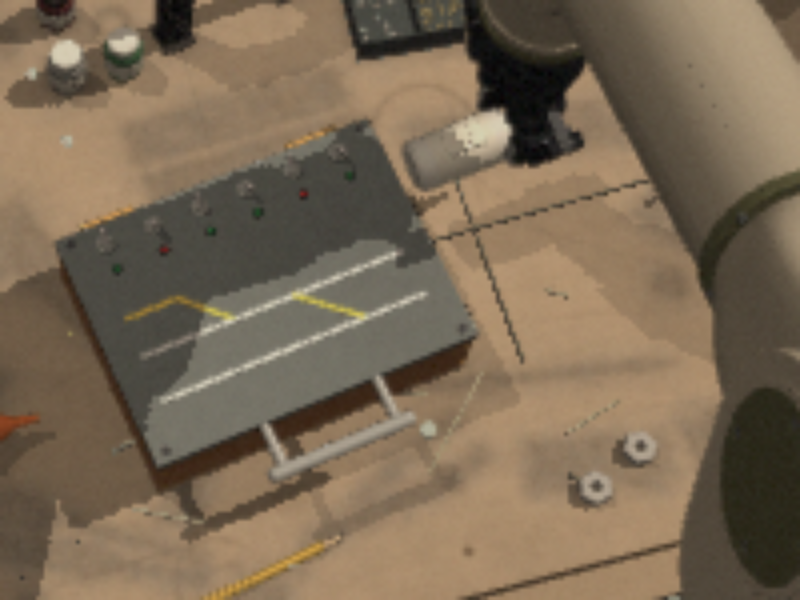

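send_rows:
  steps:
    - [[0, -0.004, 0], 0]
    - [[0, -0.008, 0], 0]
    - [[0, -0.011, 0], 0]
    - [[0, -0.013, 0], 0]
    - [[0, -0.015, 0], 0]
    - [[0, -0.016, 0], 0]
    - [[0, -0.017, 0], 0]
    - [[0, -0.018, 0], 0]

```text
clock: 15.55
position: [0.626, -0.1836, 0.0614]
ee_rot: [0.997, 0.072, 0.002, 0.005]
ft_force: [3.8, -20.8, 4.3]
grip_width: 0.429
```

send_rows:
  steps:
    - [[0, 0, -0.004], 0]
    - [[0, 0, -0.009], 0]
    - [[0, 0, -0.014], 0]
    - [[0, -0.002, -0.019], 0]
    - [[0, -0.005, -0.024], 0]
    - [[0, -0.008, -0.029], 0]
    - [[0, -0.011, -0.034], 0]
    - [[0, -0.0125, -0.036], 0]

```text
clock: 16.55
position: [0.6229, -0.1624, 0.0956]
ee_rot: [0.997, 0.075, 0.0, -0.0]
ft_force: [0.1, -1.0, -0.6]
grip_width: 0.434
```

```bash
python3 -c "
from h import *
go([.6273,-.1937,.0585],8.6)
p,d=grab('side'); cv2.imwrite('pics/s7.png',cv2.resize(p[190:340,240:440],(800,600))[:,:,::-1])
p,d=grab('top'); cv2.imwrite('pics/t7.png',cv2.resize(p[190:265,345:445],(800,600))[:,:,::-1])
"
```

```text
t 16.55 pos [ 0.6229 -0.1624  0.0956] yaw 8.6 shift [-0.0004  0.0317  0.0371] spin 0.001 q [ 0.54  0.5  -0.48  1.52  0.24  1.18  0.17]
```

View pics/s7.png

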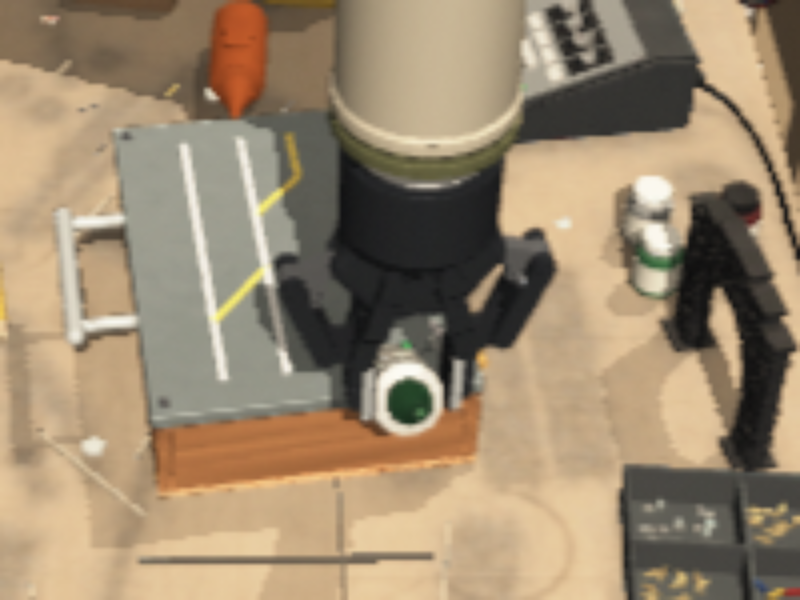

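View pics/t7.png

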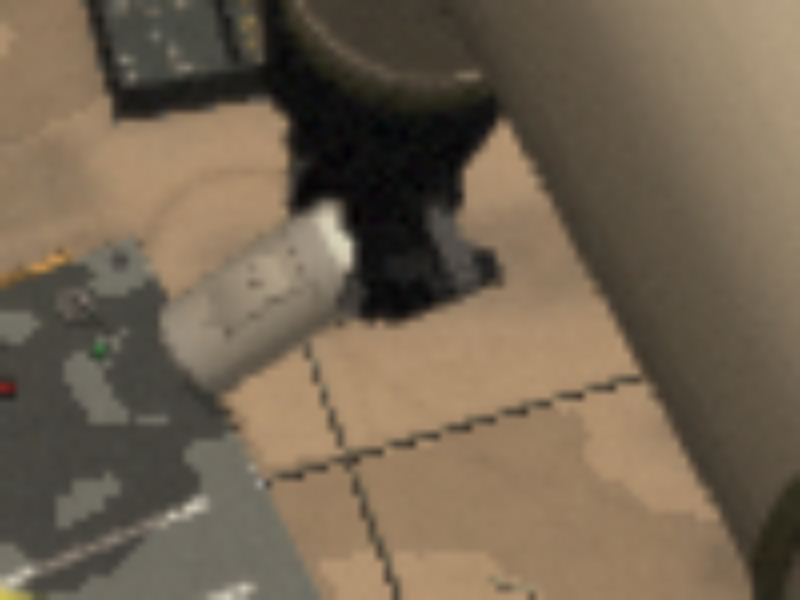

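The side view (s7 408,398) looks straight down the nozzle. The camera looks down about 47° there, so the bottle is now tilted about 45–50° nozzle-up. Next I back off, lower, and repeat the arc against the fixed case wall to bring it upright.

send_rows:
  steps:
    - [[0, 0.006, 0], 0]
    - [[0, 0.014, 0], 0]
    - [[0, 0.018, 0.004], 0]
    - [[0, 0.018, 0.014], 0]
    - [[0, 0.018, 0.028], 0]
    - [[0, 0.018, 0.04], 0]
    - [[0, 0.018, 0.047], 0]
    - [[0, 0.018, 0.047], 0]

```text
clock: 17.65
position: [0.6253, -0.1808, 0.0477]
ee_rot: [0.997, 0.075, -0.0, -0.0]
ft_force: [0.2, 0.2, -1.1]
grip_width: 0.427
```

send_rows:
  steps:
    - [[0, -0.003, 0], 0]
    - [[0, -0.006, 0], 0]
    - [[0, -0.009, 0], 0]
    - [[0, -0.011, 0], 0]
    - [[0, -0.013, 0], 0]
    - [[0, -0.015, 0], 0]
    - [[0, -0.017, 0], 0]
    - [[0, -0.017, 0], 0]

```text
clock: 18.65
position: [0.6253, -0.1732, 0.0518]
ee_rot: [0.997, 0.072, 0.003, 0.006]
ft_force: [2.9, -20.7, 8.8]
grip_width: 0.436
```

send_rows:
  steps:
    - [[0, -0.001, -0.005], 0]
    - [[0, -0.003, -0.01], 0]
    - [[0, -0.006, -0.014], 0]
    - [[0, -0.01, -0.018], 0]
    - [[0, -0.014, -0.022], 0]
    - [[0, -0.018, -0.026], 0]
    - [[0, -0.022, -0.029], 0]
    - [[0, -0.024, -0.03], 0]

```text
clock: 19.65
position: [0.6194, -0.1398, 0.0785]
ee_rot: [0.997, 0.075, -0.0, -0.0]
ft_force: [0.1, -1.5, -0.8]
grip_width: 0.432
```

```bash
python3 -c "
from h import *
go([.6273,-.1937,.0585],8.6)
p,d=grab('side'); cv2.imwrite('pics/s8.png',cv2.resize(p[240:330,280:400],(800,600))[:,:,::-1])
p,d=grab('top'); cv2.imwrite('pics/t8.png',cv2.resize(p[190:265,345:445],(800,600))[:,:,::-1])
"
```

```text
t 19.65 pos [ 0.6194 -0.1398  0.0785] yaw 8.6 shift [-0.0003  0.0545  0.02  ] spin 0.001 q [ 0.52  0.5  -0.48  1.56  0.25  1.14  0.13]
```

View pics/s8.png

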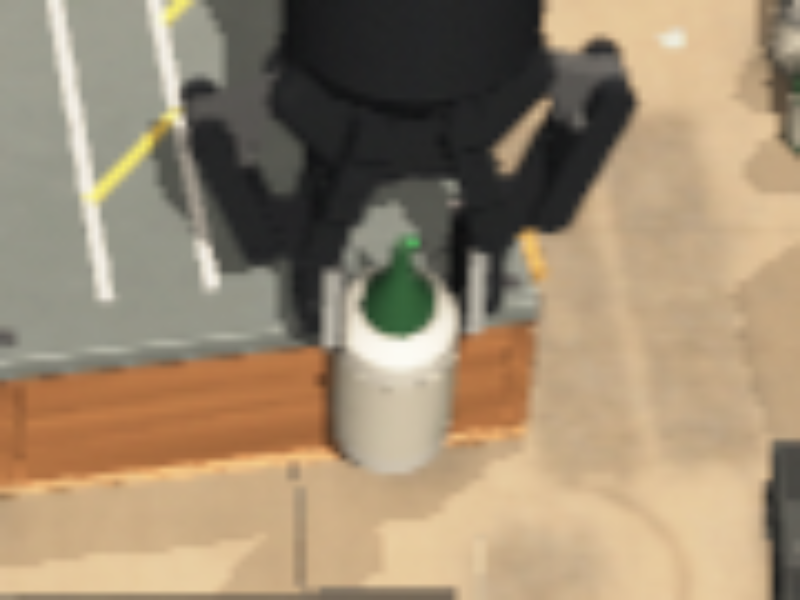

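View pics/t8.png

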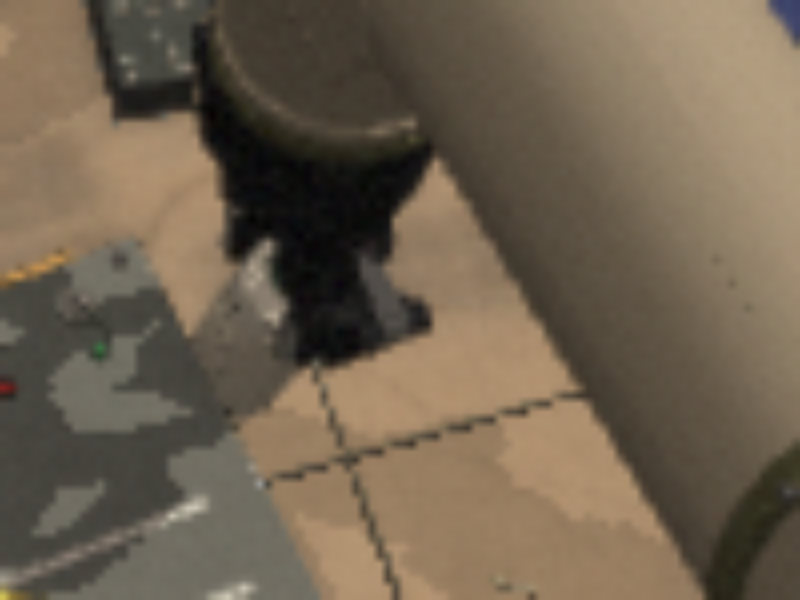

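send_rows:
  steps:
    - [[0, -0.002, -0.001], 0]
    - [[0, -0.004, -0.002], 0]
    - [[0, -0.006, -0.003], 0]
    - [[0, -0.008, -0.004], 0]
    - [[0, -0.009, -0.004], 0]
    - [[0, -0.01, -0.004], 0]
    - [[0, -0.011, -0.004], 0]
    - [[0, -0.011, -0.004], 0]

```text
clock: 20.75
position: [0.6179, -0.1296, 0.0825]
ee_rot: [0.997, 0.075, 0.0, 0.0]
ft_force: [0.6, -1.7, 0.2]
grip_width: 0.428
```

```bash
python3 -c "
from h import *
go([.6273,-.1937,.0585],8.6)
p,d=grab('side'); cv2.imwrite('pics/s9.png',cv2.resize(p[240:330,280:400],(800,600))[:,:,::-1])
hsv=cv2.cvtColor(p,cv2.COLOR_RGB2HSV);C=cloud('side',d);reg=np.zeros((480,640),bool);reg[260:315,325:352]=1
g=reg&(hsv[...,0]>45)&(hsv[...,0]<85)&(hsv[...,1]>90);v,u=np.nonzero(g)
print(C[g].min(0),C[g].max(0))
i=v.argsort(); print(np.c_[u,v][i][:4].tolist(),C[g][i][:4].round(3).tolist())
w=reg&(hsv[...,1]<60)&(hsv[...,2]>130)
Q=C[w];Y=(Q[:,:2]-[.557,.003])@[-.1495,.9888];
for a in np.arange(0.0,.13,.01):
  k=(Q[:,2]>a)&(Q[:,2]<a+.01)
  if k.sum()>3: print(a.round(2),k.sum(),Y[k].min().round(4),np.median(Y[k]).round(4))
"
```

```text
t 20.75 pos [ 0.6179 -0.1296  0.0825] yaw 8.6 shift [-0.0003  0.0647  0.024 ] spin -0.0 q [ 0.51  0.49 -0.49  1.57  0.24  1.14  0.12]
[ 0.6072317  -0.14853045  0.12392693] [ 0.62559632 -0.13206162  0.15522326]
[[338, 269], [338, 270], [338, 271], [337, 272]] [[0.614, -0.139, 0.155], [0.615, -0.138, 0.151], [0.615, -0.14, 0.151], [0.613, -0.137, 0.145]]
0.04 27 -0.1623 -0.1598
0.05 42 -0.1639 -0.1594
0.06 53 -0.1645 -0.1592
0.07 93 -0.1648 -0.1528
0.08 50 -0.1641 -0.1607
0.09 52 -0.1649 -0.1609
0.1 58 -0.1646 -0.1609
0.11 134 -0.165 -0.156
0.12 31 -0.1571 -0.1514
```

View pics/s9.png

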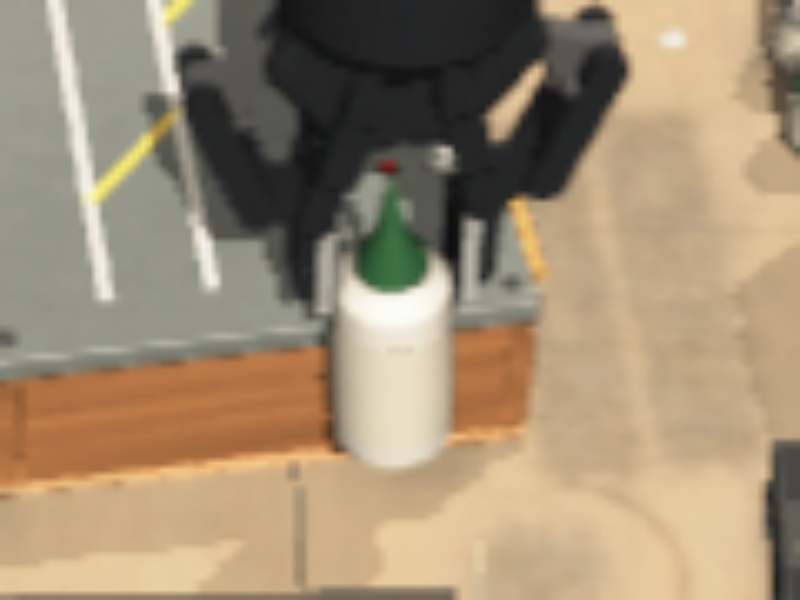

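The bottle is now vertical. Its near side is at one depth from z 0.05 to 0.11, and its base is about 42 mm up. I move it 40 mm away from the case and lower it.

send_rows:
  steps:
    - [[0, 0.004, 0], 0]
    - [[0, 0.014, 0], 0]
    - [[0, 0.026, 0], 0]
    - [[0, 0.036, 0.003], 0]
    - [[0, 0.04, 0.01], 0]
    - [[0, 0.04, 0.02], 0]
    - [[0, 0.04, 0.028], 0]
    - [[0, 0.04, 0.032], 0]

```text
clock: 21.8
position: [0.6235, -0.1685, 0.0495]
ee_rot: [0.997, 0.075, -0.0, -0.0]
ft_force: [-0.3, 1.0, -1.5]
grip_width: 0.434
```

send_rows:
  steps:
    - [[0, 0, 0.002], 0]
    - [[0, 0, 0.004], 0]
    - [[0, 0, 0.006], 0]
    - [[0, 0, 0.007], 0]
    - [[0, 0, 0.008], 0]
    - [[0, 0, 0.009], 0]
    - [[0, 0, 0.01], 0]
    - [[0, 0, 0.01], 0]

```text
clock: 22.8
position: [0.625, -0.1693, 0.0427]
ee_rot: [0.997, 0.075, 0.001, 0.001]
ft_force: [-4.1, 1.1, 13.9]
grip_width: 0.429
```

```bash
cat > b.py <<'E'
from h import *
import sys
go([.6273,-.1937,.0585],8.6)
p,d=grab('side'); cv2.imwrite('pics/%s.png'%sys.argv[1],cv2.resize(p[240:345,280:420],(800,600))[:,:,::-1])
hsv=cv2.cvtColor(p,cv2.COLOR_RGB2HSV);C=cloud('side',d);reg=np.zeros((480,640),bool);reg[265:345,320:362]=1
g=reg&(hsv[...,0]>45)&(hsv[...,0]<85)&(hsv[...,1]>90)
print('green zmin,zmax',C[g][:,2].min().round(4),C[g][:,2].max().round(4),'tip',C[g][C[g][:,2].argmax()].round(3))
w=reg&(hsv[...,1]<60)&(hsv[...,2]>130)
Q=C[w];l=Q[:,:2]-[.557,.003];Y=l@[-.1495,.9888];X=l@[.9888,.1495]
for a in np.arange(-0.01,.13,.01):
  k=(Q[:,2]>a)&(Q[:,2]<a+.01)
  if k.sum()>3: print(a.round(2),k.sum(),'Y',Y[k].min().round(4),'X',X[k].min().round(4),X[k].max().round(4))
E
python3 b.py s10
```

```text
t 22.8 pos [ 0.625  -0.1693  0.0427] yaw 8.6 shift [-0.0013  0.0245 -0.0157] spin -0.0 q [ 0.54  0.56 -0.46  1.56  0.27  1.09  0.16]
green zmin,zmax 0.0822 0.1166 tip [ 0.622 -0.182  0.117]
-0.01 4 Y -0.191 X 0.0245 0.0333
0.0 26 Y -0.1959 X 0.0242 0.0576
0.01 40 Y -0.1982 X 0.0236 0.0568
0.02 46 Y -0.1999 X 0.023 0.0554
0.03 41 Y -0.2041 X 0.0225 0.0553
0.04 38 Y -0.2033 X 0.0223 0.0541
0.05 45 Y -0.2036 X 0.0227 0.053
0.06 48 Y -0.205 X 0.0106 0.0554
0.07 135 Y -0.2038 X 0.0092 0.0671
0.08 35 Y -0.2001 X 0.0155 0.0639
0.09 17 Y -0.1938 X 0.0155 0.0653
0.1 8 Y -0.194 X 0.015 0.0644
```

View pics/s10.png

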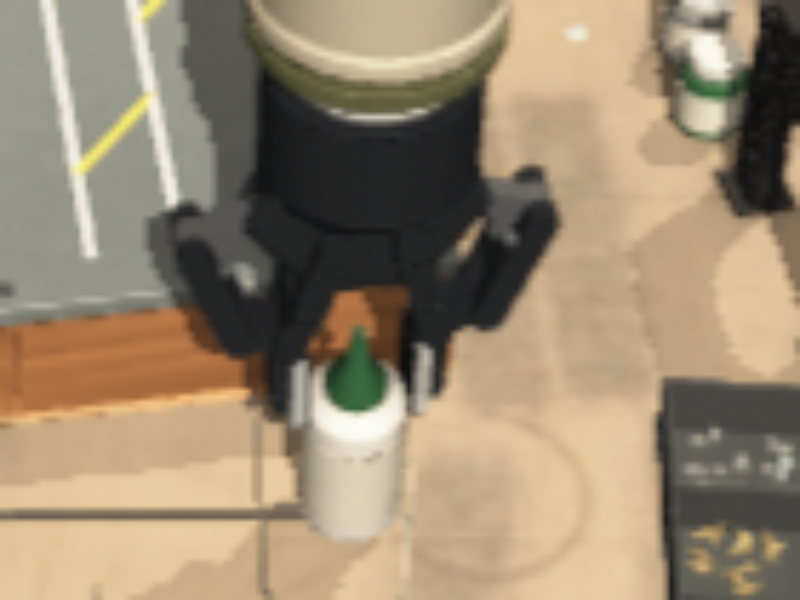

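send_rows:
  steps:
    - [[0, 0, -0.002], 0]
    - [[0, 0, -0.004], 0]
    - [[0, 0, -0.005], 0]
    - [[0, 0, -0.005], 0]
    - [[0, 0, -0.005], 0]
    - [[0, 0, -0.005], 0]
    - [[0, 0, -0.005], 0]
    - [[0, 0, -0.005], 0]

```text
clock: 23.85
position: [0.6239, -0.1692, 0.0454]
ee_rot: [0.997, 0.075, 0.0, 0.0]
ft_force: [-0.3, -0.4, -0.9]
grip_width: 0.431
```

send_rows:
  steps:
    - [[0, 0, 0], 0]
    - [[0, 0, 0], 0]
    - [[0, 0, 0], 0]
    - [[0, 0, 0], 0]
    - [[0, 0, 0], 0]
    - [[0, 0, 0], 0]
    - [[0, 0, 0], 0]
    - [[0, 0, 0], 0]
  hand: 0.75

```text
clock: 24.85
position: [0.6239, -0.1692, 0.0454]
ee_rot: [0.997, 0.075, 0.0, 0.0]
ft_force: [-0.3, 0.6, -0.7]
grip_width: 0.747
```

```bash
python3 b.py s11
```

```text
t 24.85 pos [ 0.6239 -0.1692  0.0454] yaw 8.6 shift [-0.0003  0.0247 -0.0131] spin -0.0 q [ 0.54  0.55 -0.46  1.56  0.27  1.09  0.16]
green zmin,zmax 0.0823 0.114 tip [ 0.623 -0.169  0.114]
0.0 33 Y -0.1959 X 0.0161 0.0524
0.01 42 Y -0.1969 X 0.0236 0.055
0.02 48 Y -0.1978 X 0.0229 0.0563
0.03 49 Y -0.1974 X 0.0232 0.0562
0.04 53 Y -0.1973 X 0.0227 0.0556
0.05 47 Y -0.1997 X 0.0223 0.0547
0.06 61 Y -0.1986 X 0.0222 0.0568
0.07 126 Y -0.1969 X 0.0015 0.0764
0.08 24 Y -0.1941 X 0.0007 0.0777
0.09 20 Y -0.1938 X 0.001 0.0774
0.1 18 Y -0.1933 X 0.0012 0.0774
0.11 4 Y -0.1929 X 0.0026 0.0762
```

View pics/s11.png

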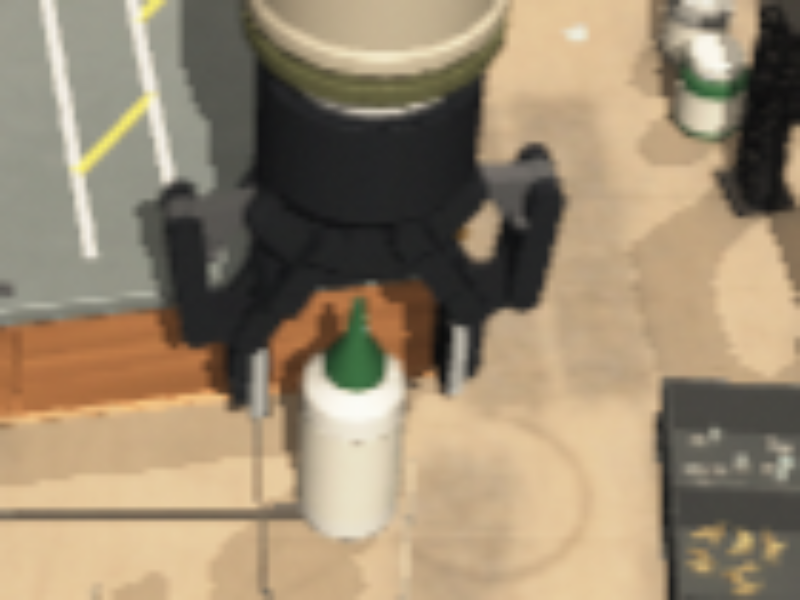

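Upright and free: the near side is at constant depth, the tip is at z 0.114, and the jaws are clear of it. Retreating straight up, then to the handle.

send_rows:
  steps:
    - [[0, 0, -0.004], 0]
    - [[0, 0, -0.015], 0]
    - [[0, 0, -0.035], 0]
    - [[0, 0, -0.06], 0]
    - [[0, 0, -0.09], 0]
    - [[0, 0, -0.12], 0]
    - [[0, 0, -0.145], 0]
    - [[0, 0, -0.155], 0]

```text
clock: 25.9
position: [0.6247, -0.1692, 0.2035]
ee_rot: [0.997, 0.075, 0.002, 0.001]
ft_force: [-0.5, -0.2, -0.8]
grip_width: 0.744
```

```bash
python3 b.py s12; python3 -c "
from h import *
go([.4345,-.0157,.2],8.6)"
```

```text
t 25.9 pos [ 0.6247 -0.1692  0.2035] yaw 8.6 shift [-0.0016  0.0244  0.145 ] spin -0.0 q [ 0.55  0.43 -0.49  1.39  0.2   1.37  0.21]
green zmin,zmax 0.0733 0.1165 tip [ 0.625 -0.168  0.117]
0.0 26 Y -0.1962 X 0.0225 0.0553
0.01 48 Y -0.1966 X 0.0236 0.055
0.02 48 Y -0.1973 X 0.0233 0.0565
0.03 53 Y -0.1972 X 0.023 0.0562
0.04 56 Y -0.1975 X 0.0233 0.0557
0.05 50 Y -0.1964 X 0.0227 0.0552
0.06 118 Y -0.1962 X 0.0089 0.0926
0.07 946 Y -0.1976 X 0.0042 0.0931
0.08 16 Y -0.1892 X 0.0335 0.0794
t 25.95 pos [ 0.6248 -0.1692  0.2036] yaw 8.6 shift [-0.1652 -0.1802  0.0028] spin -0.0 q [ 0.55  0.43 -0.49  1.39  0.2   1.37  0.21]
```

View pics/s12.png

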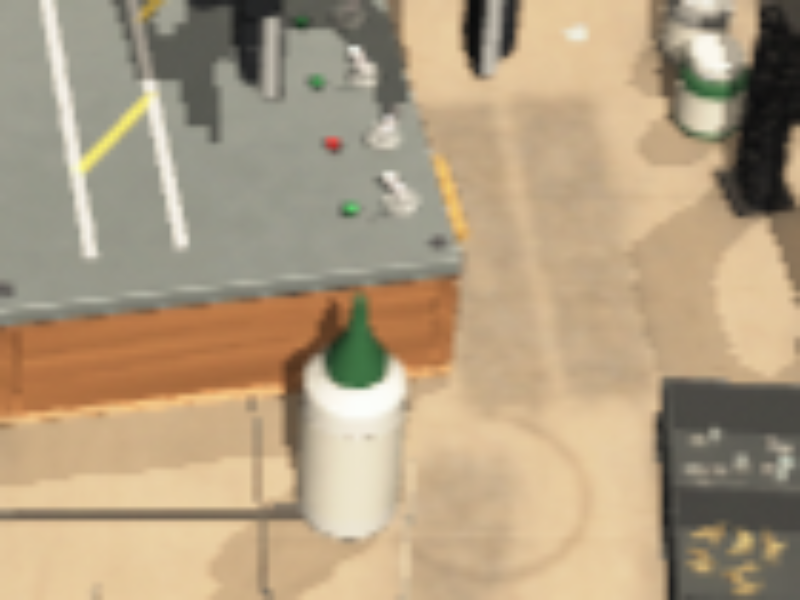

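The bottle stands alone and upright (s12 355,430), clear of the case. Moving over to the handle.

send_rows:
  steps:
    - [[-0.015, -0.016, 0], 0]
    - [[-0.04, -0.045, 0.002], 0]
    - [[-0.075, -0.082, 0.003], 0]
    - [[-0.11, -0.12, 0.003], 0]
    - [[-0.138, -0.15, 0.003], 0]
    - [[-0.158, -0.172, 0.003], 0]
    - [[-0.165, -0.18, 0.003], 0]
    - [[-0.165, -0.18, 0.003], 0]
  hand: 0.34

```text
clock: 26.95
position: [0.4339, -0.0161, 0.1975]
ee_rot: [0.997, 0.075, 0.0, 0.0]
ft_force: [0.5, -0.5, -0.0]
grip_width: 0.341
```

```bash
python3 -c "
from h import *
go([.4345,-.0157,.049],8.6)
p,d=grab('side'); cv2.imwrite('pics/s13.png',cv2.resize(p[170:320,200:400],(800,600))[:,:,::-1])
C=cloud('side',d);l=C[...,:2]-[.557,.003];X=l@[.9888,.1495];Y=l@[-.1495,.9888];z=C[...,2]
for a in np.arange(-.05,.05,.01):
  k=(d>0)&(X<-.108)&(X>-.15)&(Y>a)&(Y<a+.01)&(z>.05)&(z<.085)
  print(a.round(2),k.sum(),X[k].min().round(4) if k.any() else 0,X[k].mean().round(4) if k.any() else 0,np.median(z[k]).round(4) if k.any() else 0)
"
```

```text
t 26.95 pos [ 0.4339 -0.0161  0.1975] yaw 8.6 shift [ 0.0006 -0.0004  0.1485] spin 0.0 q [ 0.57 -0.06 -0.61  1.92 -0.04  1.27  0.13]
-0.05 30 -0.1276 -0.1176 0.0719
-0.04 15 -0.1274 -0.1226 0.0724
-0.03 17 -0.1267 -0.122 0.0722
-0.02 16 -0.1259 -0.1216 0.0731
-0.01 14 -0.1275 -0.1228 0.0728
0.0 14 -0.1268 -0.1221 0.0726
0.01 13 -0.1261 -0.1217 0.0719
0.02 12 -0.1255 -0.1214 0.072
0.03 27 -0.1275 -0.1193 0.0714
0.04 16 -0.1266 -0.1195 0.0713
```

View pics/s13.png

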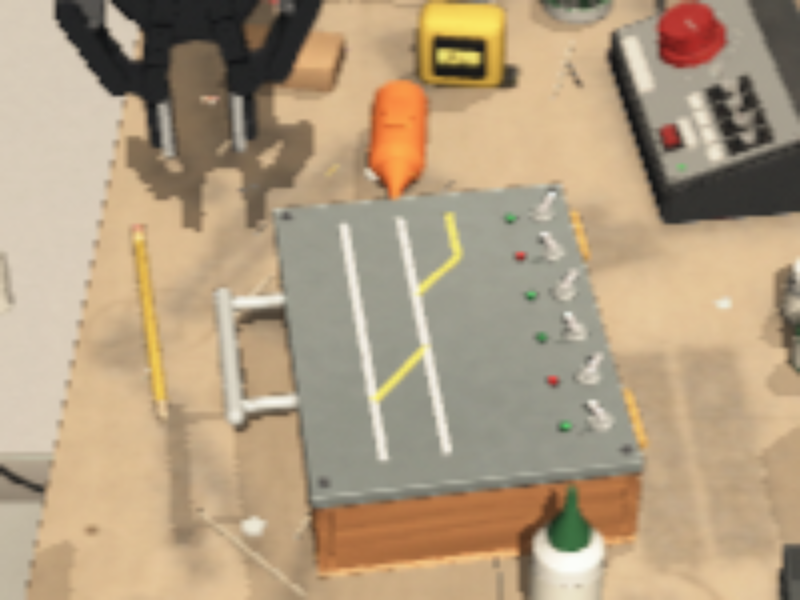

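send_rows:
  steps:
    - [[0.001, 0, 0.015], 0]
    - [[0.002, 0, 0.04], 0]
    - [[0.002, 0, 0.07], 0]
    - [[0.002, 0, 0.1], 0]
    - [[0.002, 0, 0.122], 0]
    - [[0.002, 0, 0.138], 0]
    - [[0.002, 0, 0.148], 0]
    - [[0.002, 0, 0.149], 0]

```text
clock: 28.0
position: [0.4356, -0.0156, 0.0479]
ee_rot: [0.997, 0.075, -0.0, -0.0]
ft_force: [-0.2, -0.9, -0.4]
grip_width: 0.34
```

```bash
python3 -c "
from h import *
go([.4345,-.0157,.049],8.6)
p,d=grab('side'); cv2.imwrite('pics/s14.png',cv2.resize(p[190:310,220:380],(800,600))[:,:,::-1])
p,d=grab('top'); cv2.imwrite('pics/t14.png',cv2.resize(p[215:335,280:440],(800,600))[:,:,::-1])
"
```

```text
t 28.0 pos [ 0.4356 -0.0156  0.0479] yaw 8.6 shift [-0.0012 -0.     -0.0011] spin -0.0 q [ 0.54  0.14 -0.63  2.09  0.1   0.94  0.  ]
```

View pics/s14.png

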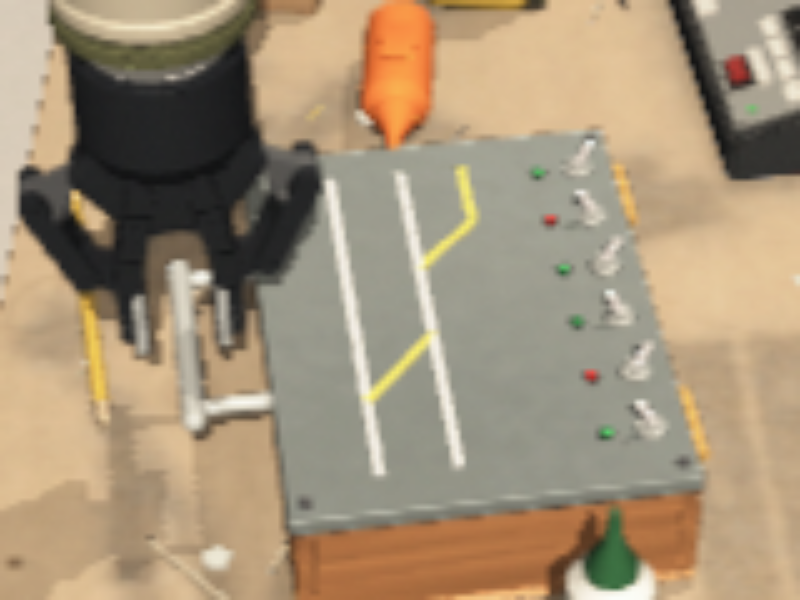

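View pics/t14.png

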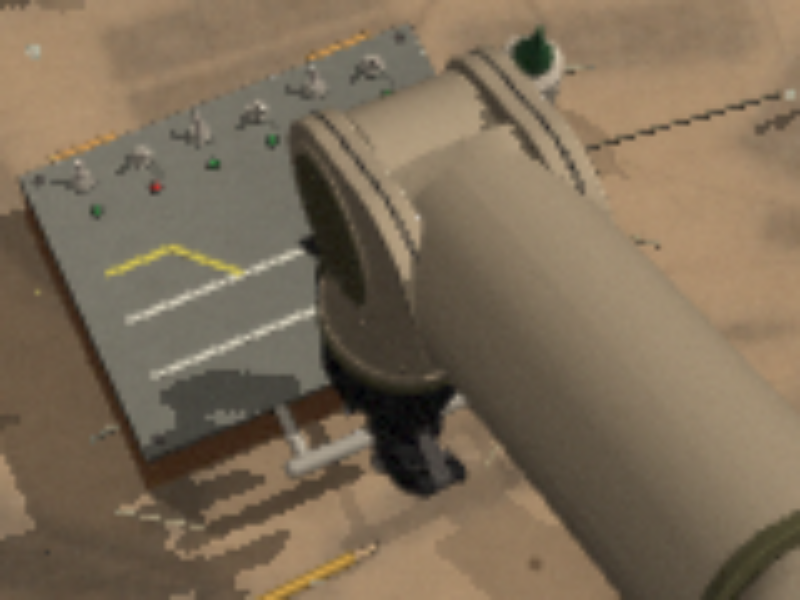

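The bar (s14 185,330) lies between the two finger pads. Closing.

send_rows:
  steps:
    - [[0, 0, 0], 0]
    - [[0, 0, 0], 0]
    - [[0, 0, 0], 0]
    - [[0, 0, 0], 0]
    - [[0, 0, 0], 0]
    - [[0, 0, 0], 0]
    - [[0, 0, 0], 0]
    - [[0, 0, 0], 0]
  hand: 0.0
  force: 50

```text
clock: 29.1
position: [0.4381, -0.0156, 0.0511]
ee_rot: [0.997, 0.075, 0.002, 0.001]
ft_force: [-4.7, -0.5, 24.8]
grip_width: 0.001
```

```bash
python3 -c "
from h import *
go([.4345,-.0157,.049],8.6)
p,d=grab('side'); cv2.imwrite('pics/s15.png',cv2.resize(p[200:290,220:340],(800,600),interpolation=2)[:,:,::-1])
"
```

```text
t 29.1 pos [ 0.4381 -0.0156  0.0511] yaw 8.6 shift [-0.0036 -0.0004  0.0021] spin -0.0 q [ 0.54  0.13 -0.63  2.09  0.1   0.94  0.  ]
```

View pics/s15.png

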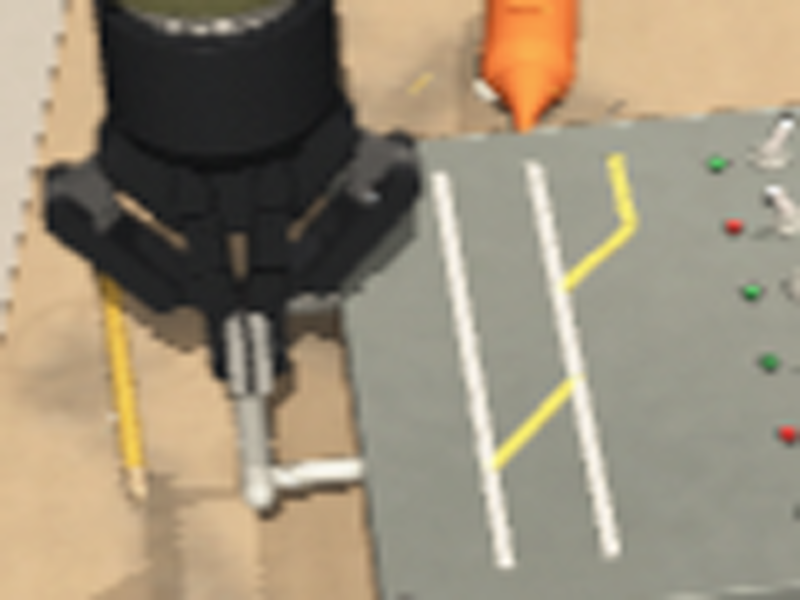

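```bash
python3 -c "
from h import *
f=np.load('last_side.npz');d=f['d'];C=cloud('side',d);hsv=cv2.cvtColor(f['p'],cv2.COLOR_RGB2HSV)
l=C[...,:2]-[.557,.003];X=l@[.9888,.1495];Y=l@[-.1495,.9888]
for r in range(236,276,2):
  print(r,[(c,round(float(X[r,c]),3),round(float(Y[r,c]),3),round(float(C[r,c,2]),3),int(hsv[r,c,2])) for c in (252,254,256,258,260,262)])
"
```

```text
236 [(252, -0.129, -0.019, 0.152, 38), (254, -0.125, -0.004, 0.138, 71), (256, -0.119, 0.149, 0.004, 91), (258, -0.116, -0.02, 0.151, 33), (260, -0.112, -0.016, 0.147, 37), (262, -0.108, -0.017, 0.147, 38)]
238 [(252, -0.129, -0.018, 0.146, 38), (254, -0.125, -0.016, 0.143, 54), (256, -0.12, 0.147, -0.001, 90), (258, -0.117, -0.018, 0.144, 33), (260, -0.112, -0.016, 0.141, 38), (262, -0.108, -0.018, 0.143, 38)]
240 [(252, -0.13, -0.016, 0.138, 33), (254, -0.126, -0.019, 0.14, 34), (256, -0.12, 0.135, 0.003, 86), (258, -0.117, -0.013, 0.134, 20), (260, -0.113, -0.013, 0.133, 24), (262, -0.108, -0.009, 0.128, 24)]
242 [(252, -0.13, -0.014, 0.13, 37), (254, -0.126, -0.015, 0.131, 33), (256, -0.122, 0.005, 0.112, 33), (258, -0.117, -0.013, 0.128, 38), (260, -0.113, -0.013, 0.127, 36), (262, -0.109, -0.016, 0.129, 34)]
244 [(252, -0.131, -0.013, 0.124, 38), (254, -0.126, -0.009, 0.119, 37), (256, -0.122, -0.001, 0.112, 33), (258, -0.118, -0.014, 0.122, 37), (260, -0.113, -0.014, 0.122, 37), (262, -0.109, -0.012, 0.119, 34)]
246 [(252, -0.131, -0.011, 0.115, 36), (254, -0.127, -0.012, 0.11
[... 2370 characters left out ...]
), (260, -0.118, -0.037, 0.071, 123), (262, -0.113, 0.031, 0.003, 181)]
270 [(252, -0.137, 0.03, 0.0, 211), (254, -0.132, 0.031, -0.001, 206), (256, -0.128, -0.039, 0.068, 175), (258, -0.123, -0.046, 0.074, 218), (260, -0.119, -0.044, 0.071, 188), (262, -0.114, -0.047, 0.073, 195)]
272 [(252, -0.138, 0.023, 0.001, 214), (254, -0.133, 0.022, 0.001, 212), (256, -0.128, 0.022, -0.0, 163), (258, -0.124, -0.051, 0.073, 226), (260, -0.119, -0.052, 0.073, 190), (262, -0.115, -0.047, 0.067, 210)]
274 [(252, -0.138, 0.014, 0.003, 186), (254, -0.133, 0.016, 0.0, 189), (256, -0.129, 0.017, -0.001, 189), (258, -0.124, -0.055, 0.07, 235), (260, -0.12, -0.055, 0.07, 190), (262, -0.114, 0.015, -0.002, 96)]
```

The depth readings show the shut fingertips at z≈0.078 while the reported TCP is 0.051. The real tips are therefore about 25 mm behind the reported TCP, which also explains the first slip on the bottle. The fingers are resting on top of the bar, so I reopen and go about 23 mm lower.

send_rows:
  steps:
    - [[0, 0, -0.01], 0]
    - [[0, 0, -0.02], 0]
    - [[0, 0, -0.02], 0]
    - [[0, 0, -0.02], 0]
    - [[0, 0, -0.02], 0]
    - [[0, 0, -0.02], 0]
    - [[0, 0, -0.02], 0]
    - [[0, 0, -0.02], 0]
  hand: 0.36

```text
clock: 30.15
position: [0.4357, -0.0156, 0.0683]
ee_rot: [0.997, 0.075, -0.0, 0.0]
ft_force: [-0.0, -0.3, -0.5]
grip_width: 0.363
```

send_rows:
  steps:
    - [[0, 0, 0.006], 0]
    - [[0, 0, 0.012], 0]
    - [[0, 0, 0.019], 0]
    - [[0, 0, 0.026], 0]
    - [[0, 0, 0.033], 0]
    - [[0, 0, 0.039], 0]
    - [[0, 0, 0.042], 0]
    - [[0, 0, 0.042], 0]

```text
clock: 31.15
position: [0.4357, -0.0155, 0.0263]
ee_rot: [0.997, 0.075, -0.0, -0.0]
ft_force: [-0.6, 0.3, -0.1]
grip_width: 0.356
```

```bash
python3 -c "
from h import *
go([.4345,-.0157,.026],8.6)
p,d=grab('side'); cv2.imwrite('pics/s16.png',cv2.resize(p[200:290,220:340],(800,600),interpolation=2)[:,:,::-1])
"
```

```text
t 31.15 pos [ 0.4357 -0.0155  0.0263] yaw 8.6 shift [-0.0012 -0.      0.0003] spin -0.0 q [ 0.52  0.18 -0.62  2.11  0.13  0.89 -0.03]
```

View pics/s16.png

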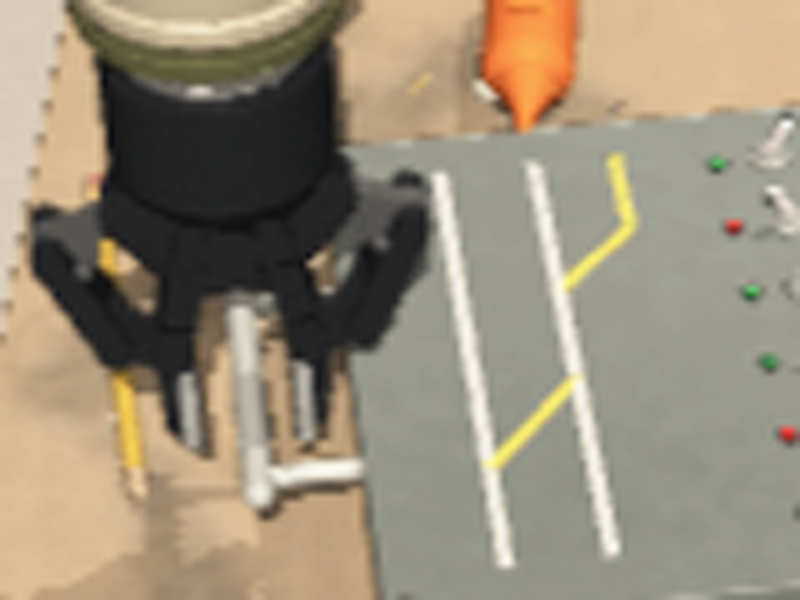

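send_rows:
  steps:
    - [[0, 0, 0], 0]
    - [[0, 0, 0], 0]
    - [[0, 0, 0], 0]
    - [[0, 0, 0], 0]
    - [[0, 0, 0], 0]
    - [[0, 0, 0], 0]
    - [[0, 0, 0], 0]
    - [[0, 0, 0], 0]
  hand: 0.0
  force: 50

```text
clock: 32.2
position: [0.4368, -0.0154, 0.0268]
ee_rot: [0.997, 0.075, 0.001, 0.0]
ft_force: [5.3, 1.3, -1.6]
grip_width: 0.107
```

The grip stopped at 0.107 (about 9 mm), so the fingers are on the bar. Raising along the hinge arc.

send_rows:
  steps:
    - [[0, 0, -0.004], 0]
    - [[0.0006, 0, -0.0113], 0]
    - [[0.0017, 0, -0.0227], 0]
    - [[0.0035, 0, -0.034], 0]
    - [[0.0058, 0, -0.045], 0]
    - [[0.0087, 0, -0.056], 0]
    - [[0.0122, 0, -0.067], 0]
    - [[0.0148, 0, -0.074], 0]

```text
clock: 33.2
position: [0.4509, -0.0133, 0.1008]
ee_rot: [0.997, 0.075, 0.001, 0.0]
ft_force: [6.8, -0.3, -5.8]
grip_width: 0.105
```

```bash
python3 -c "
from h import *
go([.4345,-.0157,.026],8.6)
p,d=grab('side'); cv2.imwrite('pics/s17.png',cv2.resize(p[170:320,200:400],(800,600),interpolation=2)[:,:,::-1])
"
```

```text
t 33.2 pos [ 0.4509 -0.0133  0.1008] yaw 8.6 shift [-0.0167 -0.0001  0.0748] spin -0.0 q [ 0.54  0.09 -0.63  2.01  0.06  1.06  0.03]
```

View pics/s17.png

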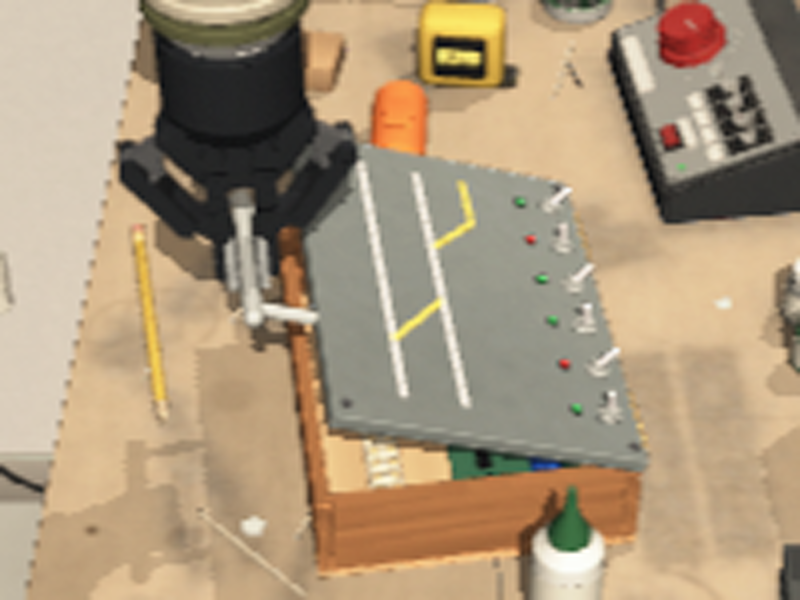

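send_rows:
  steps:
    - [[0.0044, 0, -0.0105], 0]
    - [[0.0094, 0, -0.0207], 0]
    - [[0.0148, 0, -0.0307], 0]
    - [[0.0208, 0, -0.0403], 0]
    - [[0.0273, 0, -0.0497], 0]
    - [[0.0343, 0, -0.0586], 0]
    - [[0.0392, 0, -0.0644], 0]
    - [[0.0392, 0, -0.0644], 0]

```text
clock: 34.25
position: [0.4881, -0.0077, 0.1656]
ee_rot: [0.997, 0.075, -0.002, 0.0]
ft_force: [-11.8, -0.7, 7.8]
grip_width: 0.108
```

send_rows:
  steps:
    - [[0.0038, 0, -0.0042], 0]
    - [[0.0077, 0, -0.0083], 0]
    - [[0.0118, 0, -0.0124], 0]
    - [[0.0159, 0, -0.0163], 0]
    - [[0.0215, 0, -0.0213], 0]
    - [[0.0255, 0, -0.0246], 0]
    - [[0.0273, 0, -0.0261], 0]
    - [[0.0273, 0, -0.0261], 0]

```text
clock: 35.25
position: [0.5153, -0.0036, 0.1924]
ee_rot: [0.997, 0.075, -0.001, 0.001]
ft_force: [-14.1, -2.1, 15.4]
grip_width: 0.105
```

```bash
python3 -c "
from h import *
go([.4345,-.0157,.026],8.6)
p,d=grab('side'); cv2.imwrite('pics/s18.png',cv2.resize(p[130:330,180:447],(800,600),interpolation=2)[:,:,::-1])
C=cloud('side',d);l=C[...,:2]-[.557,.003];X=l@[.9888,.1495];Y=l@[-.1495,.9888];z=C[...,2]
hsv=cv2.cvtColor(f['p'] if 0 else p,cv2.COLOR_RGB2HSV)
k=(d>0)&(abs(Y)<.1)&(X>-.04)&(X<.06)&(z>.09)&(z<.25)&(hsv[...,1]<60)&(hsv[...,2]>70)
q=np.c_[X[k],Y[k],z[k]]
for _ in range(4):
  A=np.c_[q[:,0],q[:,1],np.ones(len(q))];s=np.linalg.lstsq(A,q[:,2],rcond=None)[0];r=abs(A@s-q[:,2]);q=q[r<max(.004,2*np.median(r))]
print(len(q),s,'lid deg',np.degrees(np.arctan(-s[0])))
"
```

```text
t 35.25 pos [ 0.5153 -0.0036  0.1924] yaw 8.6 shift [-0.0813 -0.0003  0.1666] spin -0.0 q [ 0.5   0.15 -0.64  1.74  0.1   1.28 -0.01]
1500 [-1.15867845  0.00244878  0.18869712] lid deg 49.204092374679156
```

View pics/s18.png

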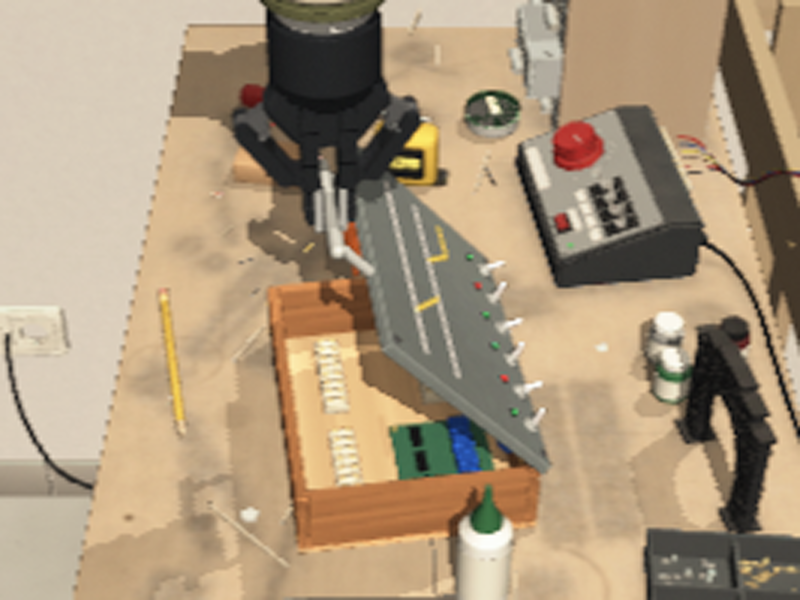

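send_rows:
  steps:
    - [[-0.001, 0, -0.001], 0]
    - [[-0.002, 0, -0.002], 0]
    - [[-0.003, 0, -0.003], 0]
    - [[-0.003, 0, -0.004], 0]
    - [[-0.003, 0, -0.004], 0]
    - [[-0.003, 0, -0.004], 0]
    - [[-0.003, 0, -0.004], 0]
    - [[-0.003, 0, -0.004], 0]

```text
clock: 36.3
position: [0.5155, -0.0035, 0.1931]
ee_rot: [0.997, 0.075, 0.002, -0.001]
ft_force: [22.6, 1.3, -30.2]
grip_width: 0.105
```

```bash
cat > lid.py <<'E'
from h import *
def lid():
    p,d=grab('side'); hsv=cv2.cvtColor(p,cv2.COLOR_RGB2HSV)
    C=cloud('side',d);l=C[...,:2]-[.557,.003];X=l@[.9888,.1495];Y=l@[-.1495,.9888];z=C[...,2]
    k=(d>0)&(abs(Y)<.1)&(X>-.04)&(X<.06)&(z>.09)&(z<.25)&(hsv[...,1]<60)&(hsv[...,2]>70)
    q=np.c_[X[k],Y[k],z[k]]
    for _ in range(4):
      A=np.c_[q[:,0],q[:,1],np.ones(len(q))];s=np.linalg.lstsq(A,q[:,2],rcond=None)[0];r=abs(A@s-q[:,2]);q=q[r<max(.004,2*np.median(r))]
    o=manip.get_obs(); print('lid deg',np.degrees(np.arctan(-s[0])),'f',o['ft_force'].round(1),'vel',abs(o['joint_velocities']).max().round(4),'t',o['clock'],o['grip_width'],o['position'].round(4))
for _ in range(4): lid()
E
python3 lid.py; python3 b.py s19; python3 - <<'E'
from h import *
f=np.load('last_side.npz'); cv2.imwrite('pics/s20.png',f['p'][:,:,::-1])
p,d=grab('top'); cv2.imwrite('pics/t20.png',p[:,:,::-1])
E
```

```text
lid deg 49.34767140550757 f [ 21.4   2.  -28.7] vel 0.0016 t 36.35 0.10570349500323618 [ 0.5155 -0.0035  0.1931]
lid deg 49.31294720064371 f [ 22.6   0.8 -29.7] vel 0.0011 t 36.4 0.10273345803669509 [ 0.5155 -0.0035  0.1931]
lid deg 49.32515549117628 f [ 22.2   1.4 -29.6] vel 0.002 t 36.45 0.10687931230997641 [ 0.5155 -0.0035  0.1931]
lid deg 49.29464762622515 f [ 22.4   1.3 -28.6] vel 0.0008 t 36.5 0.10467570375107643 [ 0.5154 -0.0035  0.1931]
t 36.5 pos [ 0.5154 -0.0035  0.1931] yaw 8.6 shift [0.0816 0.205  0.1346] spin 0.0 q [ 0.51  0.15 -0.64  1.75  0.09  1.27 -0.  ]
green zmin,zmax 0.0151 0.8924 tip [ 0.562 -0.875  0.892]
0.0 27 Y -0.1957 X 0.0163 0.1238
0.01 50 Y -0.1973 X 0.0235 0.0546
0.02 54 Y -0.1974 X 0.0233 0.0568
0.03 49 Y -0.1979 X 0.0232 0.0555
0.04 52 Y -0.1977 X 0.0229 0.0557
0.05 50 Y -0.198 X 0.0229 0.0549
0.06 67 Y -0.1963 X 0.0232 0.0948
0.07 122 Y -0.1966 X 0.0232 0.0999
0.08 39 Y -0.1904 X 0.0288 0.096
0.09 10 Y -0.1248 X 0.0754 0.0997
0.1 6 Y -0.1244 X 0.0681 0.0991
0.12 7 Y -0.1255 X 0.048 0.0584
```

View pics/s20.png

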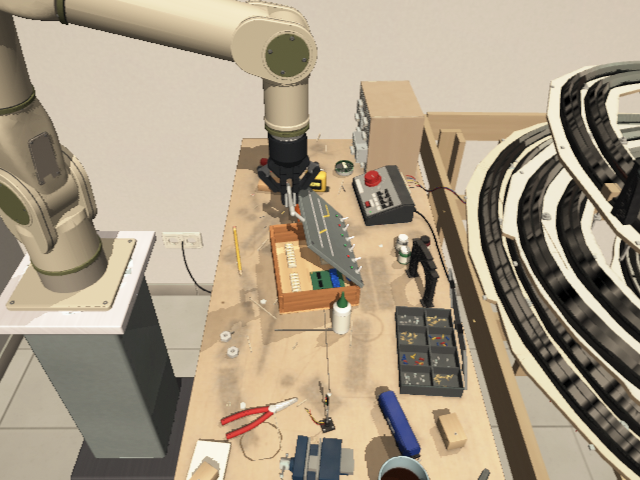

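View pics/t20.png

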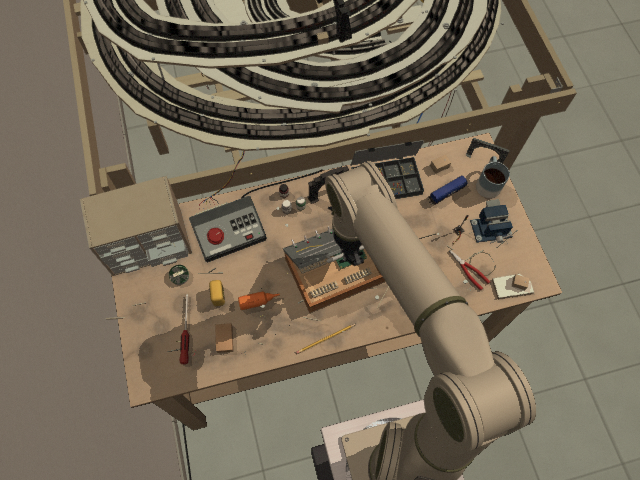

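The correction overshot: the pull is now 37 N along the lid the other way. Backing out about 60% of it.

send_rows:
  steps:
    - [[0.0005, 0, 0.0006], 0]
    - [[0.001, 0, 0.0012], 0]
    - [[0.0015, 0, 0.0018], 0]
    - [[0.0018, 0, 0.0025], 0]
    - [[0.0018, 0, 0.0025], 0]
    - [[0.0018, 0, 0.0025], 0]
    - [[0.0018, 0, 0.0025], 0]
    - [[0.0018, 0, 0.0025], 0]

```text
clock: 37.6
position: [0.515, -0.0036, 0.1924]
ee_rot: [0.997, 0.075, 0.0, 0.0]
ft_force: [2.1, -0.3, -4.4]
grip_width: 0.108
```

```bash
python3 lid.py
```

```text
lid deg 49.12814357513134 f [ 2.4 -0.3 -4.6] vel 0.0014 t 37.65 0.10791027756455297 [ 0.515  -0.0036  0.1924]
lid deg 49.16368357786143 f [ 1.8 -0.6 -3.6] vel 0.0019 t 37.7 0.10427034547386646 [ 0.515  -0.0037  0.1924]
lid deg 49.12877489305578 f [ 2.4 -0.8 -4.5] vel 0.001 t 37.75 0.10504655882310307 [ 0.515  -0.0036  0.1924]
lid deg 49.1106062591924 f [ 2.3 -1.2 -4.4] vel 0.0021 t 37.8 0.10788370389070041 [ 0.515  -0.0036  0.1924]
```

```bash
python3 -c "
from workcell import manip
print(manip.hand_in())"
```

```text
the job is handed in; nothing more can be done
None
```

The glue bottle stands upright on the bench to the right of the panel, let go. The gripper is holding the lid by its handle at about 49°. The job was handed in at 37.8 s; no verdict is reported.

**What I did:** The tool can only point down, so I gripped the bottle near its neck and turned it upright by bracing its base first on the lid's edge, then on the case wall. I set it down about 40 mm farther out from there and released it. Then I took the handle bar and raised the lid along its hinge arc.

**Last checks:**
- **Lid:** 49.1–49.2° over four readings, steady. The grip is still on the bar, and about 4.5 N hangs on the wrist, a little more than the 2–3 N given for lifting at the handle.
- **Bottle:** its side is vertical to about 2 mm over its height. The nozzle tip was at about 0.117 m when I let go, and the bottle's axis is roughly 55–60 mm clear of the case. The last picture shows it still standing.
- **Other tools:** nothing looks moved in the last pictures, but I did not measure each one.

**What disagreed or failed:**
- The real fingertips are about 25 mm behind the reported TCP. This made my first bottle grip slip off and my first close on the handle end up on top of the bar. I repeated both lower.
- One correction of the holding pose overshot, to about 37 N pull along the lid. I backed it out before handing in.

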